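# Unclip the dust filter cassette and set it in the tray

### The job

Take the dust filter cassette out of the bench extractor for cleaning: ease it down against its sprung seat until the barbed hook drops clear of the keeper, pinch the snap tab towards the grip post far enough to free the hook without cracking the leaf, and keep it pinched while you draw the cassette straight up out of its well, never forcing it or tearing at the hook. Set it down gently in the steel tray, standing upright on its foot, and let go, leaving the other things on the bench where they are.

Things in the scene. Friction and masses are not known exactly. Their poses are not given: they have to be found in the camera images.
- extractor: Bench dust extractor, a fixed pale metal box 200 (x) x 230 (y) x 105 mm high; origin: centre of its underside on the bench, z up. The filter cassette sits in a well in the middle of its flat top; their centres and axes agree. In the well the cassette has 1 mm of play each way in x, 1.5 mm in y. A round outlet collar is on its +x side, switch and gauge on its -x side.
- seat_mid (a point): Middle of the sprung seat in the well, under the cassette's foot, 50 mm above the bench, axes as the extractor's. It pushes the cassette up, holding the hook under the rim with 7 to 9 N, and yields 3.5 N per mm. Pressed with 15 N the cassette is 2 mm down; at 2.7 mm (17 to 18 N) the seat meets its stop and more push only adds force: keep below 24 N. Once freed the cassette rises about 2 mm.
- keeper (a point): Edge of the well on its +x side, at the extractor's top. Under this rim (6 mm thick) the tab's barbed hook is caught; a keeper lip hangs 2 mm down from the rim, inside the barb. The barb passes under the lip only while the cassette is pressed down 2 mm or more from its latched height; until then the tab cannot be pressed home and forcing it tears the hook.
- cassette: Filter cassette, 0.2 to 0.33 kg: dark frame 60 (x) x 120 (y) x 58 mm with white pleats on top; origin: centre of its flat foot, z up, 50 mm above the bench when latched, its deck 3 mm above the extractor's top. On the deck stand the grip post and, on the +x side, the snap tab, both 94 mm above the foot. Pinch them together along x, the fingers outside, fingertips on the rests.
- post_rib (a point): Middle of the rib on the outer (-x) side of the rigid grip post: 28 mm wide in y, at x = -16, z = 80 mm in the cassette's frame. Below it, outside the post, a finger rest with flat top at z = 66 mm runs out to x = -26 mm: press the cassette down there and on the tab's like rest. From this rib to the tab's rib is 49 mm over the outsides at rest.
- tab: Snap tab, a sprung upright leaf 26 mm wide hinged near the cassette's foot. Origin: outer face of its rib, at x = 33, z = 80 mm in the cassette's frame; its finger rest, top at z = 66 mm, runs out to x = 42 mm. Pressed inward (-x) at the rib it takes 2 N to start and 0.8 N per mm. The hook is clear of the rim at 9 to 11.5 mm of press; keep it so until it is out. The leaf cracks at 16 mm.
- tray: Stainless steel tray, fixed, 300 (x) x 220 (y) x 37 mm high over its rolled rim, walls and floor 4 mm; origin: centre of its underside on the bench, its floor at z = 4 mm. The cassette goes anywhere on its floor.
- sieve: Bystander: round steel sieve, 170 mm across, 45 mm high; origin: centre of its underside.
- jar: Bystander: white plastic jar, 64 mm across, 75 mm high; origin: centre of its underside.
- plates: Bystander: two dark metal mould plates in a stack, 200 (x) x 150 (y) x 38 mm; origin: centre of the underside.
- brush: Bystander: flat brush lying on the bench, along its x axis, handle to -x; origin: about its middle, on the bench.
Not all that is in view belongs to the job. What is meant by the cassette is not green, and is the smaller of those in its own colour.

How it is judged:
By the outcome, as a careful person would: the job done as asked, in the order asked, and still so for the second after the job is handed in, with the robot touching nothing.
It also fails if it takes over 67 s, if anything falls off the work surface, if the arm or the gripper's body presses on something with over 40 N, if the wrist force passes 120 N, or if a joint passes its speed limit or range.

### The arm

A 6-joint arm with a two-finger parallel gripper is mounted at the origin on the work surface. World frame = base frame: x ahead of the robot, y to its left, z up, the work surface at z = 0. Lengths are in m, angles in rad, forces in N, time in s.
With the tool pointing down it reaches from about 0.375 to 0.975 m from the base axis. Payload 3.8 kg.
Tool frame: the origin (TCP) lies on the centre line of the jaws, within the pads' length; the fingertips stand 22 mm ahead of it and the grasp point (between the pads) lies 3 mm ahead of it; x points along the fingers, y is the direction in which the jaws open and shut, and the axes are right-handed (so a half turn about x gives the same grasp; the last joint's range is limited). The gripper opens to 85 mm and grips with 20 to 120 N. Pads are 22 mm wide; open, the fingers measure 114 mm over their backs; the gripper's body (76 mm by 85 mm) begins 54 mm behind the grasp point. The pads swing forward as they close: fully open they stand 13 mm farther back than shut.
Start: joints at [-1.246, 0.264, 1.604, -0, 1.274, -0.037], TCP at [0.239, -0.631, 0.253] pointing down, gripper open.
Joint ranges: [-2.63, 2.63], [-0.94, 2.18], [0.31, 2.57], [-1.31, 4.45], [0, 2.66], [-2.55, 2.55]. Speed limits (rad/s): [2.57, 2.57, 3.14, 3.14, 3.14, 3.14].

### API

Orientations are given as a rotation vector (axis times angle).
In Python, from workcell import monitor, eyes, finish_job gives the robot as it stands. The module is installed in compiled form; this text tells all that it offers.
- The arm moves only by the tool play_rows, never from a script. Its argument "deltas" is a list of rows, each an object of numbers: "wx", "wy", "wz": the turn, a rotation vector about the world's x, y, z in degrees; "x", "y", "z": the shift along the world's x, y, z in mm; "fingers": the closure, from -1 (fully open) to 1 (shut), so that 0 is half open. A call has 1 to 20 rows; each row is the pose to reach, as a shift and turn from the pose commanded when the call began; what a row does not reach only later rows make up. A row lasts 1/8 s, in which the tool goes at most 62.5 mm and 10.7 degrees, less where a joint would pass 70% of its speed; a pose out of reach is approached as far as the arm can. A call with a gripper value outside its range is refused whole. The fingers move at their own pace and stop on an object; "grip_force" is the grip in N (left out, the last holds). Time passes only in rows, so rows that repeat a pose let the fingers close. It gives the time, the measured TCP pose, the force and the opening at its end, in the units of the state.
- monitor.read_state(): the state, without advancing time (a new reading comes with each control period).
- eyes.read_camera(name): name is "scene" or "top"; returns a dict with "frame" (420x560x3 uint8, red, green, blue), "depth" (420x560 float32, m along the optical axis (not along the pixel's ray), 0 where there is no reading), "K" (3x3 intrinsics, pixels), "view" (4x4, takes a point from world to camera coordinates). Camera axes: x right, y down, z forward; pixel columns grow to the right and rows downward; lengths in m; the calibration is good to about 2 mm. A picture is of the moment at which its call begins.
- finish_job(): hands the job in, once; it reports no verdict.
The state is a dict: "time": time; "q": joint angles; "joint_vel": joint speeds; "joint_torque": joint torques, N m; "tool_pos": TCP position; "tcp_rot": TCP orientation; "wrist_force": force on the tool from outside, world axes, zero at the start; "torque": the same for the moment, N m; "width": opening from 0.0 (shut) to 1.0 (fully open).
Only numpy, scipy, OpenCV 4.12 (cv2) and the standard library are available. Lean on these libraries where they do the work, as an engineer would, in place of code of your own. Each camera call takes 0.05 s, during which the arm holds its last target.

## Working session

There is one attempt and no reset: what is moved stays moved. The work goes in short steps, Python scripts to look and compute and a tool call to move; the robot and the scene stay as the last step left them, time stands still between calls to the robot, and variables do not carry over. Pictures are saved under pics/ and viewed, and the job is handed in when it is done.

Besides the shell and the picture viewer there is one more tool, called after "Call:" as name(argument=value, ...), one argument or row to a line, values as JSON. play_rows: Moves the arm, as the interface text tells. Its arguments: {"type":"object","properties":{"deltas":{"type":"array"},"grip_force":{"type":"number"}},"required":["deltas"]}

```bash
mkdir -p pics
python3 - <<'E'
from workcell import monitor, eyes
import numpy as np, cv2
s=monitor.read_state(); print({k:np.round(v,3) for k,v in s.items()})
for n in("scene","top"):
    c=eyes.read_camera(n); np.savez(f"{n}0.npz",**c)
    cv2.imwrite(f"pics/{n}0.png",cv2.resize(c["frame"][:,:,::-1],(800,600),interpolation=cv2.INTER_CUBIC)); print(n,c["K"],c["view"])
E
```

```text
{'time': np.float64(0.0), 'q': array([-1.246,  0.265,  1.605, -0.   ,  1.274, -0.037]), 'joint_vel': array([ 0.002,  0.002, -0.001,  0.001, -0.002,  0.001]), 'joint_torque': array([-1.0000e-03, -5.1511e+01, -3.6731e+01, -0.0000e+00,  1.3000e-02,
        0.0000e+00]), 'tool_pos': array([ 0.239, -0.631,  0.252]), 'tcp_rot': array([ 2.025,  0.373, -2.025]), 'wrist_force': array([-0.048,  0.476,  0.341]), 'torque': array([-0.029,  0.042,  0.03 ]), 'width': np.float64(1.001)}
scene [[423.36606185   0.         275.36739176]
 [  0.         423.36606185 205.42935158]
 [  0.           0.           1.        ]] [[-0.23770185  0.97123115 -0.01441849  0.11249588]
 [ 0.71130964  0.16394109 -0.68349244 -0.31067843]
 [-0.66146536 -0.17272343 -0.72981517  1.75351682]
 [ 0.          0.          0.          1.        ]]
top [[414.80025904   0.         282.93828735]
 [  0.         414.80025904 215.29372969]
 [  0.           0.           1.        ]] [[-0.02399451 -0.99960053  0.01493493 -0.00407427]
 [-0.98879198  0.0215277  -0.14773958  0.53838404]
 [ 0.14735905 -0.01831247 -0.98891353  1.46950216]
 [ 0.          0.          0.          1.        ]]
```

View pics/scene0.png

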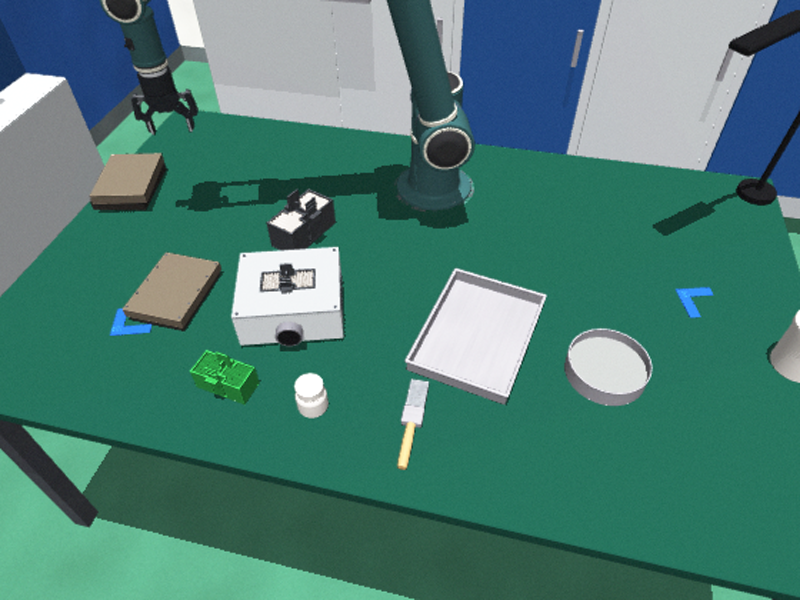

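View pics/top0.png

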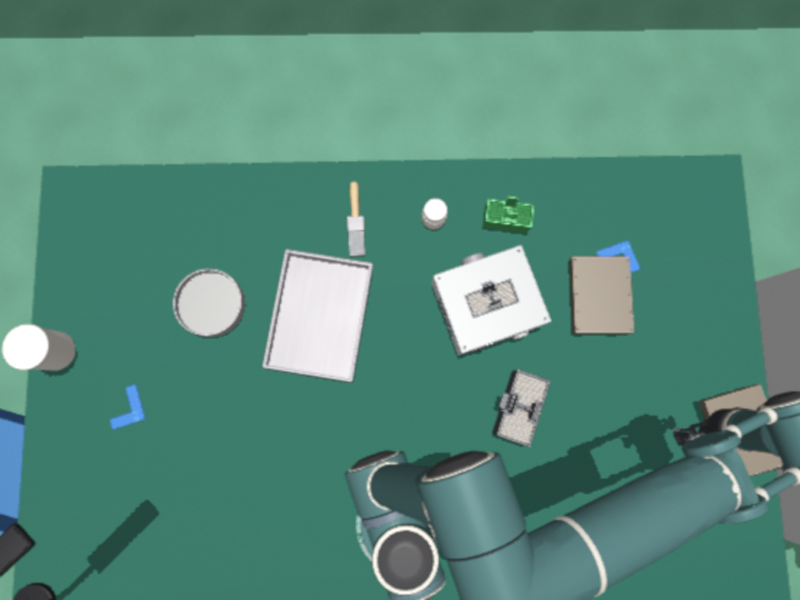

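Candidates for the cassette, in top-picture pixels (800x600):
- (492,297): dark, seated in the extractor.
- (522,408): dark, larger, loose on the bench.
- (509,214): green.

The one in the extractor fits: it is not green, is the smaller of the two dark ones, and is latched in the well. I'll confirm it in an enlarged crop and measure its pose.

```bash
cat > h.py <<'E'
import numpy as np, cv2
def load(n): return dict(np.load(n))
def ray(c,uv,z):
    uv=np.atleast_2d(np.asarray(uv,float)); R=c["view"][:3,:3]; t=c["view"][:3,3]
    d=np.c_[uv,np.ones(len(uv))]@np.linalg.inv(c["K"]).T@R; o=-R.T@t
    return o+d*((z-o[2])/d[:,2])[:,None]
def proj(c,P):
    P=np.atleast_2d(P); p=(P@c["view"][:3,:3].T+c["view"][:3,3])@c["K"].T
    return p[:,:2]/p[:,2:]
def cloud(c):
    v,u=np.mgrid[:420,:560]; d=c["depth"]; 
    p=np.stack([u*d,v*d,d],-1)@np.linalg.inv(c["K"]).T
    return (p-c["view"][:3,3])@c["view"][:3,:3]
E
python3 - <<'E'
from h import *
c=load("top0.npz"); s=load("scene0.npz")
def big(im,x0,y0,w,h,f): return cv2.resize(im[y0:y0+h,x0:x0+w,::-1],None,fx=f,fy=f,interpolation=cv2.INTER_CUBIC)
a=big(c["frame"],295,165,100,150,4); b=big(s["frame"],155,125,100,150,4)
cv2.imwrite("pics/crop0.png",np.hstack([a,b]))
for n,k in(("top",c),("scene",s)):
    P=cloud(k); m=(abs(P[...,2]-0.105)<0.012)&(k["depth"]>0)
    if n=="top":
        u=np.arange(560)[None];v=np.arange(420)[:,None]; m&=(u>295)&(u<395)&(v>165)&(v<255)
    else:
        u=np.arange(560)[None];v=np.arange(420)[:,None]; m&=(u>155)&(u<245)&(v>165)&(v<245)
    m=m&(k["frame"].min(2)>130)
    m=m.astype(np.uint8)
    cs,_=cv2.findContours(m,cv2.RETR_EXTERNAL,cv2.CHAIN_APPROX_NONE); q=max(cs,key=cv2.contourArea)[:,0]
    W=ray(k,q,0.105)[:,:2]; r=cv2.minAreaRect((W*1000).astype(np.float32)); print(n,r, np.median(P[...,2][m>0]))
E
```

```text
top ((546.9656982421875, -226.5101776123047), (200.55557250976562, 232.4320068359375), 18.181833267211914) 0.10613454789951605
scene ((552.5909423828125, -222.65516662597656), (213.8509979248047, 231.0496368408203), 18.383474349975586) 0.1047303719791009
```

View pics/crop0.png

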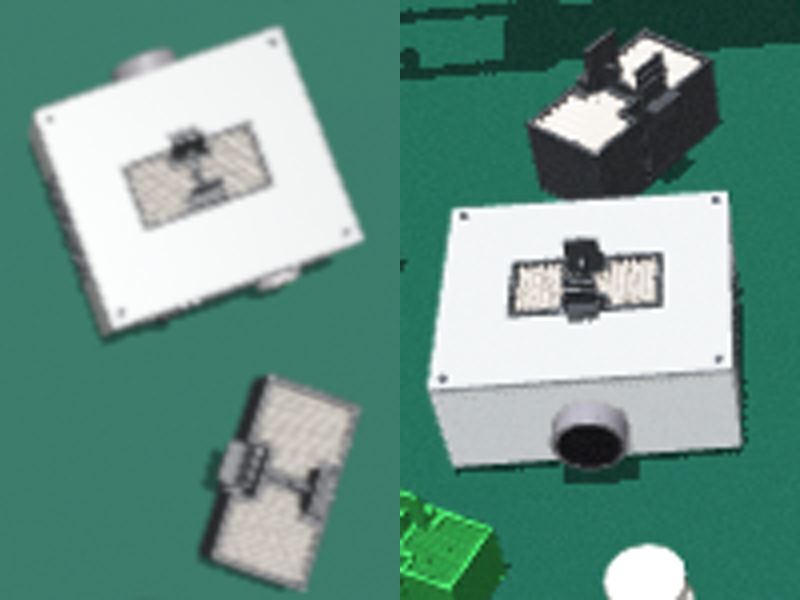

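The crop confirms it: the small dark cassette is seated in the extractor, with its snap tab towards the collar (world +x, turned about +18°). Next I'll refine the pose using the four corner screws and the deck frame in both views, and measure the tray.

Run:
```python
from h import *
for n in("top","scene"):
    k=load(n+"0.npz"); g=k["frame"].min(2).astype(float); P=cloud(k)
    th=np.deg2rad(18.2);R=np.array([[np.cos(th),-np.sin(th)],[np.sin(th),np.cos(th)]])
    C0=np.array([.548,-.226])
    # rectified view 1px=0.5mm of plane z
    def rect(z,half,f=2):
        xs=np.arange(-half,half+.01,1/f); X,Y=np.meshgrid(xs,xs,indexing='ij')
        W=np.stack([X,Y],-1)/1000@R.T+C0; W=np.concatenate([W,np.full(W.shape[:2]+(1,),z)],-1)
        uv=proj(k,W.reshape(-1,3)).reshape(W.shape[0],-1,2).astype(np.float32)
        return xs,cv2.remap(k["frame"],uv[...,0],uv[...,1],cv2.INTER_LINEAR)
    xs,im=rect(.105,130); gg=im.min(2).astype(float)
    pts=[]
    for sx in(-1,1):
        for sy in(-1,1):
            ix=np.where(abs(xs-sx*88)<9)[0]; iy=np.where(abs(xs-sy*103)<9)[0]
            sub=gg[np.ix_(ix,iy)]; w=np.clip(np.median(sub)-25-sub,0,None)
            pts.append((float((w.sum(1)*xs[ix]).sum()/w.sum()),float((w.sum(0)*xs[iy]).sum()/w.sum())))
    pts=np.array(pts); print(n,pts.round(1).tolist(),pts.mean(0).round(2), "C",(C0*1000+R@pts.mean(0)).round(1))
    e=(pts[1]-pts[0]+pts[3]-pts[2]); f=(pts[2]-pts[0]+pts[3]-pts[1]); print("dyaw deg",np.rad2deg([-e[0]/e[1],f[1]/f[0]]).round(2))
    xs,im=rect(.108,75,4); cv2.imwrite(f"pics/rect_{n}.png",im[:,:,::-1])
    # tray rim: non-green bright
    h=cv2.cvtColor(k["frame"],cv2.COLOR_RGB2HSV); m=((h[...,1]<60)&(k["frame"].min(2)>90)&(P[...,2]<.06)&(k["depth"]>0)).astype(np.uint8)
    cs,_=cv2.findContours(m,cv2.RETR_EXTERNAL,cv2.CHAIN_APPROX_NONE)
    for q in cs:
        W=ray(k,q[:,0],.037)[:,:2]; r=cv2.minAreaRect((W*1000).astype(np.float32))
        if min(r[1])>150: print("tray?",r)
```

```text
top [[-90.6, -107.6], [-90.8, 101.7], [88.9, -108.4], [89.8, 103.1]] [-0.68 -2.81] C [ 548.2 -228.9]
dyaw deg [-0.09  0.11]
tray? ((564.161376953125, 484.2666015625), (174.85494995117188, 172.93141174316406), 88.8109359741211)
tray? ((563.1331176757812, -527.265380859375), (152.0750274658203, 201.59193420410156), 88.67020416259766)
tray? ((526.8286743164062, 203.656982421875), (231.85040283203125, 311.8463134765625), 79.41935729980469)
scene [[-91.9, -104.3], [-92.0, 105.6], [89.3, -103.6], [88.0, 106.1]] [-1.66  0.96] C [ 546.1 -225.6]
dyaw deg [0.2  0.19]
tray? ((569.11279296875, 482.63641357421875), (170.5312957763672, 201.70919799804688), 68.70845031738281)
tray? ((534.9322509765625, 205.65142822265625), (228.58522033691406, 326.73455810546875), 79.51351165771484)
tray? ((170.28961181640625, -1039.55126953125), (984.928466796875, 419.7060546875), 37.87128448486328)
tray? ((-618.533203125, 680.8438720703125), (570.2784423828125, 890.8587646484375), 85.79337310791016)
tray? ((-624.0472412109375, -741.6389770507812), (868.7562255859375, 1260.3597412109375), 0.16321800649166107)
```

Run:
```python
from h import *
a=cv2.imread("pics/rect_top.png");b=cv2.imread("pics/rect_scene.png")
a=cv2.resize(a,(398,398));b=cv2.resize(b,(398,398))
for i in(a,b): cv2.drawMarker(i,(199,199),(0,0,255),0,12,1)
cv2.imwrite("pics/rects.png",np.hstack([a,b]))
from scipy.spatial.transform import Rotation as Ro
from workcell import monitor
s=monitor.read_state(); print(Ro.from_rotvec(s["tcp_rot"]).as_matrix().round(3))
```

```text
[[-0.001  0.354 -0.935]
 [ 0.002 -0.935 -0.354]
 [-1.    -0.002 -0.   ]]
```

View pics/rects.png

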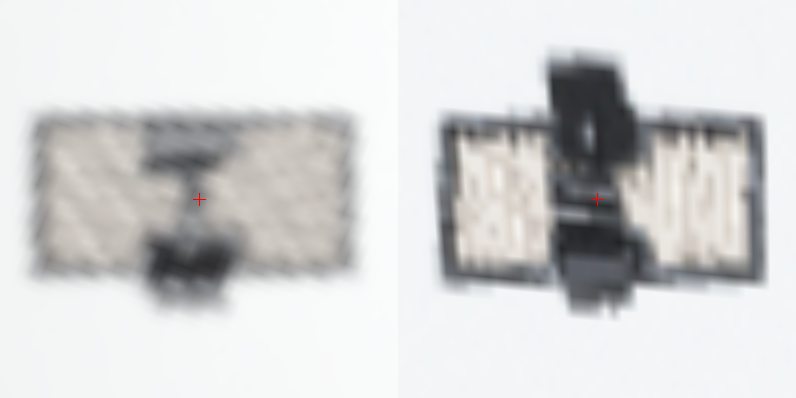

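Call:
play_rows(
  deltas=[
    {"x": 13, "y": 17, "z": 0, "wz": 3.5, "fingers": -0.3},
    {"x": 40, "y": 51, "z": 0, "wz": 11, "fingers": -0.3},
    {"x": 67, "y": 86, "z": 0, "wz": 18.5, "fingers": -0.3},
    {"x": 95, "y": 122, "z": 0, "wz": 26, "fingers": -0.3},
    {"x": 122, "y": 157, "z": 0, "wz": 34, "fingers": -0.3},
    {"x": 150, "y": 193, "z": 0, "wz": 41.5, "fingers": -0.3},
    {"x": 178, "y": 229, "z": 0, "wz": 49, "fingers": -0.3},
    {"x": 205, "y": 264, "z": 0, "wz": 57, "fingers": -0.3},
    {"x": 233, "y": 300, "z": 0, "wz": 64.5, "fingers": -0.3},
    {"x": 260, "y": 335, "z": 0, "wz": 72, "fingers": -0.3},
    {"x": 285, "y": 367, "z": 0, "wz": 79, "fingers": -0.3},
    {"x": 305, "y": 393, "z": 0, "wz": 84.5, "fingers": -0.3},
    {"x": 316, "y": 407, "z": 0, "wz": 87.5, "fingers": -0.3},
    {"x": 316, "y": 407, "z": 0, "wz": 87.5, "fingers": -0.3},
    {"x": 316, "y": 407, "z": -20, "wz": 87.5, "fingers": -0.3},
    {"x": 316, "y": 407, "z": -45, "wz": 87.5, "fingers": -0.3},
    {"x": 316, "y": 407, "z": -60, "wz": 87.5, "fingers": -0.3},
    {"x": 316, "y": 407, "z": -60, "wz": 87.5, "fingers": -0.3},
  ],
  grip_force=20,
)

```text
schema error: expected keys wx, wy, wz, x, y, z, fingers
```

```bash
cat > snap.py <<'E'
import sys
from h import *
from workcell import monitor, eyes
from scipy.spatial.transform import Rotation as Ro
tag=sys.argv[1]; s=monitor.read_state(); R=Ro.from_rotvec(s["tcp_rot"]).as_matrix()
print("t",s["time"],"pos",(s["tool_pos"]*1000).round(1),"yaw",np.rad2deg(np.arctan2(R[1,1],R[0,1])).round(2),"tilt",R[2].round(3),"F",s["wrist_force"].round(2),"M",s["torque"].round(2),"mm",(s["width"]*85).round(2))
p=s["tool_pos"]+R@[.022,0,0]
out=[]
for n in("top","scene"):
    c=eyes.read_camera(n); np.savez(f"{n}_{tag}.npz",**c)
    u=proj(c,p)[0]; x=int(np.clip(u[0]-50,0,460)); y=int(np.clip(u[1]-60,0,300)); out.append(cv2.resize(c["frame"][y:y+120,x:x+100,::-1],(400,480),interpolation=cv2.INTER_CUBIC))
    print(n,u.round(1),"crop",x,y)
cv2.imwrite(f"pics/{tag}.png",np.hstack(out))
E
python3 snap.py hover1
```

```text
Traceback (most recent call last):
  File "snap.py", line 6, in <module>
    print("t",s["time"],"pos",(s["tool_pos"]*1000).round(1),"yaw",np.rad2deg(np.arctan2(R[1,1],R[0,1])).round(2),"tilt",R[2].round(3),"F",s["wrist_force"].round(2),"M",s["torque"].round(2),"mm",(s["width"]*85).round(2))
                                                                                                                                                                                                  ^^^^^^^^^^^^^^^^^^^^^
AttributeError: 'float' object has no attribute 'round'
```

Every row needs all seven keys.

Call:
play_rows(
  deltas=[
    {"wx": 0, "wy": 0, "wz": 3.5, "x": 13, "y": 17, "z": 0, "fingers": -0.3},
    {"wx": 0, "wy": 0, "wz": 11, "x": 40, "y": 51, "z": 0, "fingers": -0.3},
    {"wx": 0, "wy": 0, "wz": 18.5, "x": 67, "y": 86, "z": 0, "fingers": -0.3},
    {"wx": 0, "wy": 0, "wz": 26, "x": 95, "y": 122, "z": 0, "fingers": -0.3},
    {"wx": 0, "wy": 0, "wz": 34, "x": 122, "y": 157, "z": 0, "fingers": -0.3},
    {"wx": 0, "wy": 0, "wz": 41.5, "x": 150, "y": 193, "z": 0, "fingers": -0.3},
    {"wx": 0, "wy": 0, "wz": 49, "x": 178, "y": 229, "z": 0, "fingers": -0.3},
    {"wx": 0, "wy": 0, "wz": 57, "x": 205, "y": 264, "z": 0, "fingers": -0.3},
    {"wx": 0, "wy": 0, "wz": 64.5, "x": 233, "y": 300, "z": 0, "fingers": -0.3},
    {"wx": 0, "wy": 0, "wz": 72, "x": 260, "y": 335, "z": 0, "fingers": -0.3},
    {"wx": 0, "wy": 0, "wz": 79, "x": 285, "y": 367, "z": 0, "fingers": -0.3},
    {"wx": 0, "wy": 0, "wz": 84.5, "x": 305, "y": 393, "z": 0, "fingers": -0.3},
    {"wx": 0, "wy": 0, "wz": 87.5, "x": 316, "y": 407, "z": 0, "fingers": -0.3},
    {"wx": 0, "wy": 0, "wz": 87.5, "x": 316, "y": 407, "z": 0, "fingers": -0.3},
    {"wx": 0, "wy": 0, "wz": 87.5, "x": 316, "y": 407, "z": -20, "fingers": -0.3},
    {"wx": 0, "wy": 0, "wz": 87.5, "x": 316, "y": 407, "z": -45, "fingers": -0.3},
    {"wx": 0, "wy": 0, "wz": 87.5, "x": 316, "y": 407, "z": -60, "fingers": -0.3},
    {"wx": 0, "wy": 0, "wz": 87.5, "x": 316, "y": 407, "z": -60, "fingers": -0.3},
  ],
  grip_force=20,
)

```text
time: 2.35
tool_pos: [0.553, -0.2244, 0.1907]
tcp_rot: [0.973, 1.347, -0.974]
wrist_force: [0.4, -0.5, 0.0]
width: 0.651
```

```bash
sed -i 's/(s\["width"\]\*85).round(2)/round(s["width"]*85,2)/' snap.py
python3 snap.py hover1
```

```text
t 2.35 pos [ 553.  -224.4  190.7] yaw 18.15 tilt [-1.    -0.003 -0.003] F [ 0.41 -0.5   0.04] M [0.04 0.04 0.04] mm 55.34
top [345.5 203.9] crop 295 143
scene [197.6 182.9] crop 147 122
```

View pics/hover1.png

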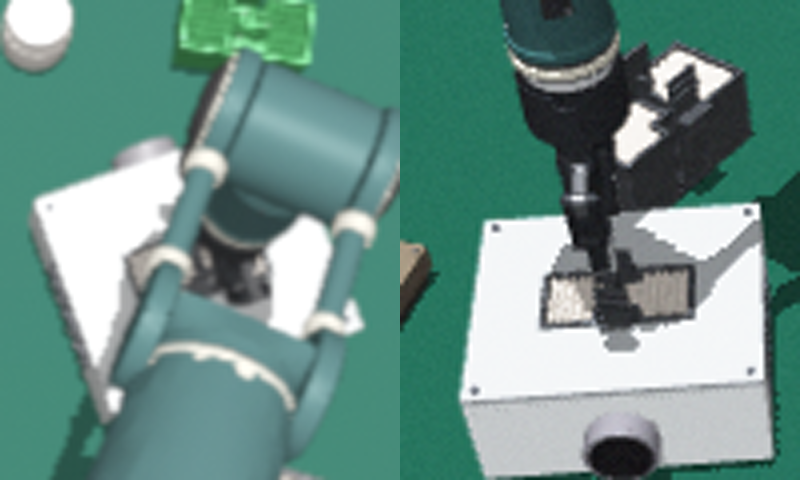

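Call:
play_rows(
  deltas=[
    {"wx": 0, "wy": 0, "wz": 0, "x": 0, "y": 0, "z": -15, "fingers": -0.3},
    {"wx": 0, "wy": 0, "wz": 0, "x": 0, "y": 0, "z": -25, "fingers": -0.3},
    {"wx": 0, "wy": 0, "wz": 0, "x": 0, "y": 0, "z": -25, "fingers": -0.3},
    {"wx": 0, "wy": 0, "wz": 0, "x": 0, "y": 0, "z": -25, "fingers": -0.3},
  ],
)

```text
time: 2.95
tool_pos: [0.555, -0.2242, 0.1683]
tcp_rot: [0.972, 1.343, -0.972]
wrist_force: [0.3, -0.5, 0.1]
width: 0.65
```

```bash
python3 snap.py hover2
python3 - <<'E'
from h import *
from workcell import monitor
from scipy.spatial.transform import Rotation as Ro
s=monitor.read_state(); R=Ro.from_rotvec(s["tcp_rot"]).as_matrix(); c=load("scene_hover2.npz")
x,y,w,h,f=165,140,75,65,8
im=cv2.resize(c["frame"][y:y+h,x:x+w,::-1],None,fx=f,fy=f,interpolation=cv2.INTER_CUBIC)
def mk(P,col):
    for u in proj(c,P): cv2.circle(im,tuple(int(round(v)) for v in (u-[x,y])*f+f/2-.5),3,col,-1)
hw=s["width"]*.085/2
mk([s["tool_pos"]+R@[.022,sg*hw,zz] for sg in(-1,1) for zz in(-.011,.011)],(0,0,255))
th=np.deg2rad(18.3);Rz=np.array([[np.cos(th),-np.sin(th),0],[np.sin(th),np.cos(th),0],[0,0,1]])
C=np.array([.5472,-.2268,.05])
loc=np.array([[33,-13,80],[33,13,80],[42,-13,66],[42,13,66],[-16,-14,80],[-16,14,80]])/1000
mk(loc@Rz.T+C,(0,255,255)); mk(np.array([[30,60,58],[30,-60,58],[-30,60,58],[-30,-60,58]])/1000@Rz.T+C,(255,0,255))
print(Rz.T@(s["tool_pos"]-C)*1000); cv2.imwrite("pics/ov.png",im)
E
```

```text
t 2.95 pos [ 555.  -224.2  168.3] yaw 18.24 tilt [-1. -0. -0.] F [ 0.31 -0.49  0.13] M [-0.01 -0.03  0.06] mm 55.22
top [344.4 204.5] crop 294 144
scene [198.5 188.5] crop 148 128
[  8.43902775  -0.20848597 118.74639547]
```

View pics/ov.png

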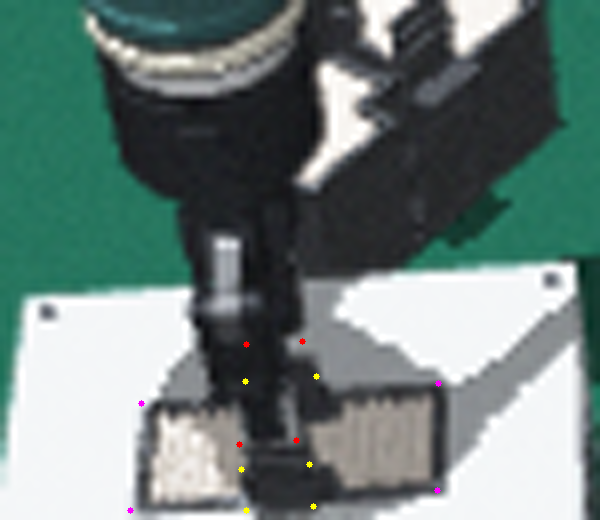

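Run:
```python
from h import *
c=load("scene_hover2.npz")
x,y,w,h,f=180,170,50,40,16
im=c["frame"][y:y+h,x:x+w,::-1]
im=(np.clip(im/255.,0,1)**.5*255).astype(np.uint8)
im=cv2.resize(im,None,fx=f,fy=f,interpolation=cv2.INTER_CUBIC)
cv2.imwrite("pics/ov2.png",im[:600])
```

```text
(no output)
```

View pics/ov2.png

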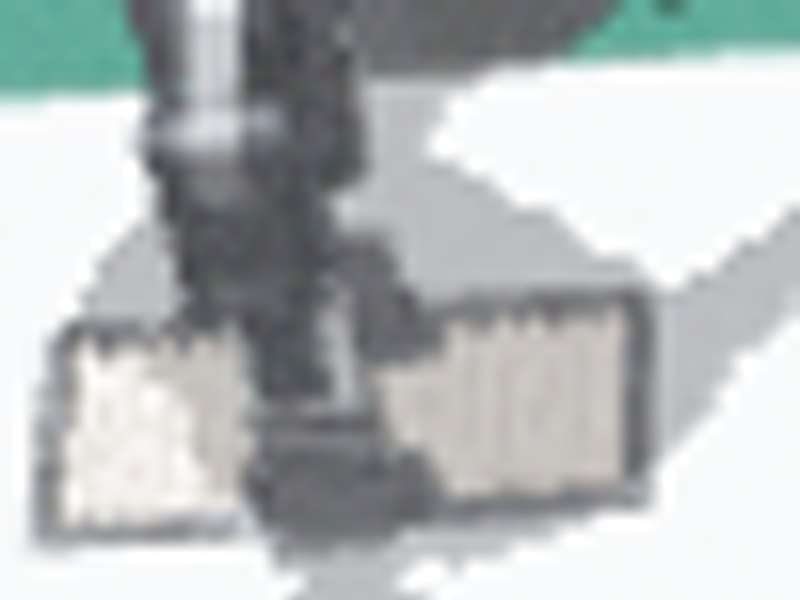

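Scene camera and robot agree at the fingertip (seen at about px 198.5, predicted 198.6). In that view the cassette sits about 2 mm further along its own +y, so I'll shift by that and descend in small steps.

Call:
play_rows(
  deltas=[
    {"wx": 0, "wy": 0, "wz": 0, "x": -0.6, "y": 2, "z": -5, "fingers": -0.3},
    {"wx": 0, "wy": 0, "wz": 0, "x": -0.6, "y": 2, "z": -12, "fingers": -0.3},
    {"wx": 0, "wy": 0, "wz": 0, "x": -0.6, "y": 2, "z": -17, "fingers": -0.3},
    {"wx": 0, "wy": 0, "wz": 0, "x": -0.6, "y": 2, "z": -20, "fingers": -0.3},
    {"wx": 0, "wy": 0, "wz": 0, "x": -0.6, "y": 2, "z": -20, "fingers": -0.3},
    {"wx": 0, "wy": 0, "wz": 0, "x": -0.6, "y": 2, "z": -20, "fingers": -0.3},
  ],
)

```text
time: 3.8
tool_pos: [0.5545, -0.2224, 0.1484]
tcp_rot: [0.972, 1.343, -0.972]
wrist_force: [-0.0, 0.3, -0.5]
width: 0.65
```

```bash
python3 snap.py h3;  python3 - <<'E'
from h import *
c=load("scene_h3.npz")
x,y,w,h,f=175,165,50,40,16
im=c["frame"][y:y+h,x:x+w,::-1]
im=(np.clip(im/255.,0,1)**.5*255).astype(np.uint8)
im=cv2.resize(im,None,fx=f,fy=f,interpolation=cv2.INTER_CUBIC)
cv2.imwrite("pics/h3b.png",im[:600])
E
```

```text
t 3.8 pos [ 554.5 -222.4  148.4] yaw 18.23 tilt [-1.  0.  0.] F [-0.03  0.26 -0.47] M [ 0.01 -0.04  0.02] mm 55.23
top [342.9 205.6] crop 292 145
scene [200. 193.] crop 150 132
```

View pics/h3b.png

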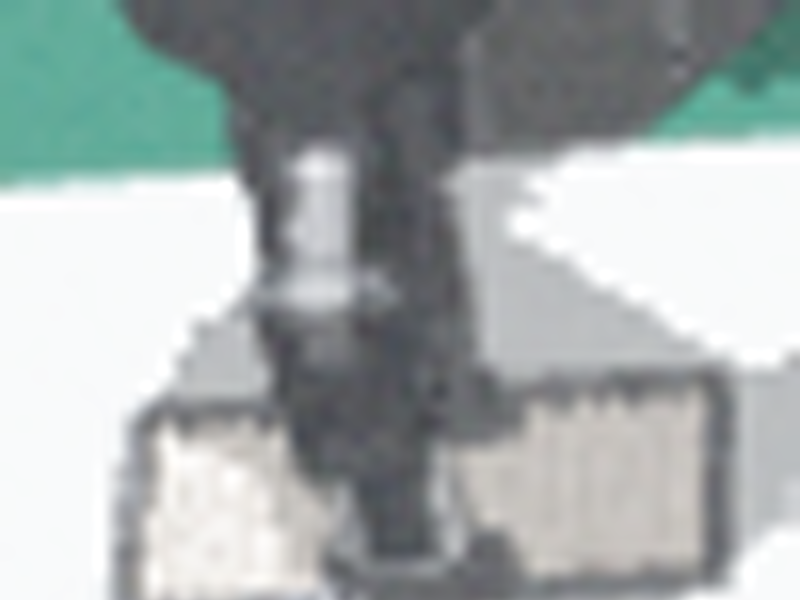

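The finger stands centred over the tab (finger column about 397, tab edges 330 to 465). Continuing down slowly, watching the force.

Call:
play_rows(
  deltas=[
    {"wx": 0, "wy": 0, "wz": 0, "x": 0, "y": 0, "z": -2, "fingers": -0.3},
    {"wx": 0, "wy": 0, "wz": 0, "x": 0, "y": 0, "z": -4, "fingers": -0.3},
    {"wx": 0, "wy": 0, "wz": 0, "x": 0, "y": 0, "z": -6, "fingers": -0.3},
    {"wx": 0, "wy": 0, "wz": 0, "x": 0, "y": 0, "z": -6, "fingers": -0.3},
  ],
)

```text
time: 4.4
tool_pos: [0.5541, -0.2222, 0.1419]
tcp_rot: [0.972, 1.344, -0.972]
wrist_force: [0.5, -0.2, -0.8]
width: 0.648
```

Call:
play_rows(
  deltas=[
    {"wx": 0, "wy": 0, "wz": 0, "x": 0, "y": 0, "z": -1, "fingers": -0.3},
    {"wx": 0, "wy": 0, "wz": 0, "x": 0, "y": 0, "z": -2, "fingers": -0.3},
    {"wx": 0, "wy": 0, "wz": 0, "x": 0, "y": 0, "z": -2, "fingers": -0.3},
  ],
)

```text
time: 4.78
tool_pos: [0.5543, -0.2223, 0.1402]
tcp_rot: [0.972, 1.343, -0.972]
wrist_force: [-0.6, 0.3, -0.1]
width: 0.645
```

Call:
play_rows(
  deltas=[
    {"wx": 0, "wy": 0, "wz": 0, "x": 0, "y": 0, "z": -1, "fingers": -0.3},
    {"wx": 0, "wy": 0, "wz": 0, "x": 0, "y": 0, "z": -1, "fingers": -0.3},
  ],
)

```text
time: 5.03
tool_pos: [0.5542, -0.2223, 0.1392]
tcp_rot: [0.972, 1.343, -0.972]
wrist_force: [0.2, -0.1, 0.4]
width: 0.653
```

Call:
play_rows(
  deltas=[
    {"wx": 0, "wy": 0, "wz": 0, "x": 0, "y": 0, "z": -1, "fingers": -0.3},
    {"wx": 0, "wy": 0, "wz": 0, "x": 0, "y": 0, "z": -1, "fingers": -0.3},
  ],
)

```text
time: 5.28
tool_pos: [0.5543, -0.2223, 0.1382]
tcp_rot: [0.972, 1.343, -0.972]
wrist_force: [-0.1, 0.0, 0.8]
width: 0.651
```

Call:
play_rows(
  deltas=[
    {"wx": 0, "wy": 0, "wz": 0, "x": 0, "y": 0, "z": -1, "fingers": -0.3},
    {"wx": 0, "wy": 0, "wz": 0, "x": 0, "y": 0, "z": -1, "fingers": -0.3},
  ],
)

```text
time: 5.52
tool_pos: [0.5543, -0.2223, 0.1372]
tcp_rot: [0.972, 1.343, -0.972]
wrist_force: [0.2, 0.2, 0.8]
width: 0.649
```

Call:
play_rows(
  deltas=[
    {"wx": 0, "wy": 0, "wz": 0, "x": 0, "y": 0, "z": -1, "fingers": -0.3},
    {"wx": 0, "wy": 0, "wz": 0, "x": 0, "y": 0, "z": -1, "fingers": -0.3},
  ],
)

```text
time: 5.78
tool_pos: [0.5542, -0.2223, 0.1362]
tcp_rot: [0.972, 1.343, -0.972]
wrist_force: [-0.9, -0.1, -0.3]
width: 0.65
```

```bash
python3 snap.py h4;  python3 - <<'E'
from h import *
c=load("scene_h4.npz")
x,y,w,h,f=175,165,50,40,16
im=c["frame"][y:y+h,x:x+w,::-1]
im=(np.clip(im/255.,0,1)**.5*255).astype(np.uint8)
im=cv2.resize(im,None,fx=f,fy=f,interpolation=cv2.INTER_CUBIC)
cv2.imwrite("pics/h4b.png",im[:600])
E
```

```text
t 5.775 pos [ 554.2 -222.3  136.2] yaw 18.23 tilt [-1. -0. -0.] F [-0.9  -0.11 -0.32] M [ 0.04 -0.02  0.02] mm 55.21
top [342.3 206.3] crop 292 146
scene [200.7 195.7] crop 150 135
```

View pics/h4b.png

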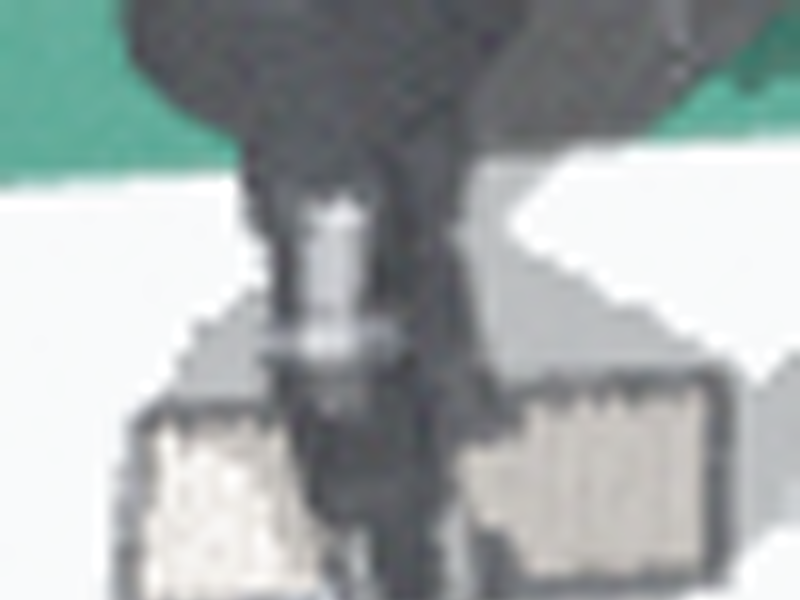

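Call:
play_rows(
  deltas=[
    {"wx": 0, "wy": 0, "wz": 0, "x": 0, "y": 0, "z": -1, "fingers": -0.3},
    {"wx": 0, "wy": 0, "wz": 0, "x": 0, "y": 0, "z": -1, "fingers": -0.3},
  ],
)

```text
time: 6.12
tool_pos: [0.5543, -0.2223, 0.1352]
tcp_rot: [0.972, 1.343, -0.972]
wrist_force: [-1.0, 0.1, -0.1]
width: 0.649
```

Call:
play_rows(
  deltas=[
    {"wx": 0, "wy": 0, "wz": 0, "x": 0, "y": 0, "z": -1, "fingers": -0.3},
    {"wx": 0, "wy": 0, "wz": 0, "x": 0, "y": 0, "z": -1, "fingers": -0.3},
  ],
)

```text
time: 6.38
tool_pos: [0.5543, -0.2223, 0.1342]
tcp_rot: [0.972, 1.343, -0.972]
wrist_force: [0.6, -0.2, 0.5]
width: 0.651
```

Call:
play_rows(
  deltas=[
    {"wx": 0, "wy": 0, "wz": 0, "x": 0, "y": 0, "z": -1, "fingers": -0.3},
    {"wx": 0, "wy": 0, "wz": 0, "x": 0, "y": 0, "z": -1, "fingers": -0.3},
  ],
)

```text
time: 6.62
tool_pos: [0.5544, -0.2223, 0.134]
tcp_rot: [0.972, 1.343, -0.972]
wrist_force: [-2.2, 0.6, 5.2]
width: 0.651
```

Contact: 5 N up at z = 134. Checking the moment for balance between the fingers.

Call:
play_rows(
  deltas=[
    {"wx": 0, "wy": 0, "wz": 0, "x": 0, "y": 0, "z": -0.5, "fingers": -0.3},
    {"wx": 0, "wy": 0, "wz": 0, "x": 0, "y": 0, "z": -0.5, "fingers": -0.3},
  ],
)

```text
time: 6.88
tool_pos: [0.5544, -0.2224, 0.1339]
tcp_rot: [0.972, 1.343, -0.972]
wrist_force: [-2.2, 0.2, 6.2]
width: 0.654
```

```bash
python3 snap.py h5
```

```text
t 6.875 pos [ 554.4 -222.4  133.9] yaw 18.23 tilt [-1.  0.  0.] F [-2.22  0.25  6.23] M [ 0.16  0.63 -0.01] mm 55.59
top [342.3 206.4] crop 292 146
scene [200.7 196.2] crop 150 136
```

Call:
play_rows(
  deltas=[
    {"wx": 0, "wy": 0, "wz": 0, "x": 0, "y": 0, "z": -0.7, "fingers": -0.3},
    {"wx": 0, "wy": 0, "wz": 0, "x": 0, "y": 0, "z": -0.7, "fingers": -0.3},
  ],
)

```text
time: 7.22
tool_pos: [0.5544, -0.2224, 0.1334]
tcp_rot: [0.972, 1.343, -0.972]
wrist_force: [-2.9, 2.5, 9.0]
width: 0.65
```

```bash
python3 snap.py h6
python3 - <<'E'
from h import *
c=load("scene_h6.npz")
x,y,w,h,f=175,165,50,40,16
im=c["frame"][y:y+h,x:x+w,::-1]
im=(np.clip(im/255.,0,1)**.5*255).astype(np.uint8)
im=cv2.resize(im,None,fx=f,fy=f,interpolation=cv2.INTER_CUBIC)
cv2.imwrite("pics/h6b.png",im[:600])
E
```

```text
t 7.225 pos [ 554.4 -222.4  133.4] yaw 18.23 tilt [-1.  0.  0.] F [-2.9   2.48  8.99] M [ 0.18  0.73 -0.05] mm 55.23
top [342.2 206.4] crop 292 146
scene [200.7 196.3] crop 150 136
```

View pics/h6b.png

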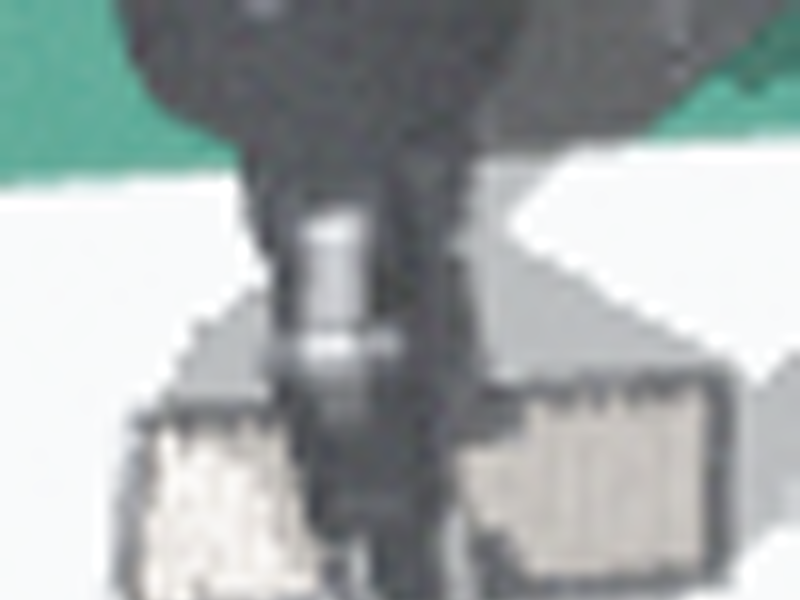

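Call:
play_rows(
  deltas=[
    {"wx": 0, "wy": 0, "wz": 0, "x": 0, "y": 0, "z": -0.5, "fingers": -0.3},
    {"wx": 0, "wy": 0, "wz": 0, "x": 0, "y": 0, "z": -0.9, "fingers": -0.3},
    {"wx": 0, "wy": 0, "wz": 0, "x": 0, "y": 0, "z": -0.9, "fingers": -0.3},
  ],
)

```text
time: 7.7
tool_pos: [0.5544, -0.2224, 0.1329]
tcp_rot: [0.972, 1.343, -0.972]
wrist_force: [-4.1, 1.8, 9.9]
width: 0.65
```

```bash
python3 snap.py h7
```

```text
t 7.7 pos [ 554.4 -222.4  132.9] yaw 18.23 tilt [-1.  0.  0.] F [-4.14  1.84  9.87] M [ 0.16  0.85 -0.06] mm 55.28
top [342.2 206.4] crop 292 146
scene [200.8 196.4] crop 150 136
```

Lateral force grows with the push, which suggests only the post-side finger is bearing. I'll lift clear and find the rib positions by touch.

Call:
play_rows(
  deltas=[
    {"wx": 0, "wy": 0, "wz": 0, "x": 0, "y": 0, "z": 2, "fingers": -0.3},
    {"wx": 0, "wy": 0, "wz": 0, "x": 0, "y": 0, "z": 4.5, "fingers": -0.3},
    {"wx": 0, "wy": 0, "wz": 0, "x": 0, "y": 0, "z": 4.5, "fingers": -0.3},
  ],
)

```text
time: 8.18
tool_pos: [0.5543, -0.2223, 0.1355]
tcp_rot: [0.972, 1.343, -0.972]
wrist_force: [0.2, 0.1, 0.0]
width: 0.65
```

Call:
play_rows(
  deltas=[
    {"wx": 0, "wy": 0, "wz": 0, "x": 0.9, "y": 0.3, "z": 0, "fingers": -0.3},
    {"wx": 0, "wy": 0, "wz": 0, "x": 1.4, "y": 0.5, "z": 0, "fingers": -0.3},
    {"wx": 0, "wy": 0, "wz": 0, "x": 1.4, "y": 0.5, "z": 0, "fingers": -0.3},
  ],
)

```text
time: 8.55
tool_pos: [0.5557, -0.2217, 0.1355]
tcp_rot: [0.972, 1.343, -0.972]
wrist_force: [0.4, -1.0, 0.1]
width: 0.652
```

Call:
play_rows(
  deltas=[
    {"wx": 0, "wy": 0, "wz": 0, "x": 0.9, "y": 0.3, "z": 0, "fingers": -0.3},
    {"wx": 0, "wy": 0, "wz": 0, "x": 0.9, "y": 0.3, "z": 0, "fingers": -0.3},
  ],
)

```text
time: 8.8
tool_pos: [0.5567, -0.2215, 0.1356]
tcp_rot: [0.972, 1.343, -0.972]
wrist_force: [0.4, 0.3, -0.1]
width: 0.649
```

Call:
play_rows(
  deltas=[
    {"wx": 0, "wy": 0, "wz": 0, "x": 0.9, "y": 0.3, "z": 0, "fingers": -0.3},
    {"wx": 0, "wy": 0, "wz": 0, "x": 0.9, "y": 0.3, "z": 0, "fingers": -0.3},
  ],
)

```text
time: 9.05
tool_pos: [0.557, -0.2213, 0.1357]
tcp_rot: [0.971, 1.344, -0.972]
wrist_force: [-3.4, -1.8, 1.9]
width: 0.651
```

Call:
play_rows(
  deltas=[
    {"wx": 0, "wy": 0, "wz": 0, "x": 0.9, "y": 0.3, "z": 0, "fingers": -0.3},
    {"wx": 0, "wy": 0, "wz": 0, "x": 0.9, "y": 0.3, "z": 0, "fingers": -0.3},
  ],
)

```text
time: 9.3
tool_pos: [0.5582, -0.221, 0.1358]
tcp_rot: [0.971, 1.344, -0.972]
wrist_force: [-4.4, -1.5, 1.9]
width: 0.655
```

Call:
play_rows(
  deltas=[
    {"wx": 0, "wy": 0, "wz": 0, "x": 0.9, "y": 0.3, "z": 0, "fingers": -0.3},
    {"wx": 0, "wy": 0, "wz": 0, "x": 0.9, "y": 0.3, "z": 0, "fingers": -0.3},
  ],
)

```text
time: 9.55
tool_pos: [0.5582, -0.221, 0.1357]
tcp_rot: [0.97, 1.345, -0.973]
wrist_force: [-5.3, -3.4, 4.6]
width: 0.652
```

```bash
python3 snap.py h8
```

```text
t 9.55 pos [ 558.2 -221.   135.7] yaw 18.25 tilt [-1.    -0.003 -0.   ] F [-5.31 -3.4   4.65] M [-0.37  1.11 -0.01] mm 55.38
top [341.9 205.2] crop 291 145
scene [200.6 196.7] crop 150 136
```

Call:
play_rows(
  deltas=[
    {"wx": 0, "wy": 0, "wz": 0, "x": -2.0, "y": -0.7, "z": 0, "fingers": -0.3},
    {"wx": 0, "wy": 0, "wz": 0, "x": -5.5, "y": -1.8, "z": 0, "fingers": -0.3},
    {"wx": 0, "wy": 0, "wz": 0, "x": -5.5, "y": -1.8, "z": 0, "fingers": -0.3},
  ],
)

```text
time: 10.02
tool_pos: [0.554, -0.2223, 0.1356]
tcp_rot: [0.972, 1.343, -0.971]
wrist_force: [-0.0, 0.1, -0.3]
width: 0.65
```

```bash
python3 snap.py h9
```

```text
t 10.025 pos [ 554.  -222.3  135.6] yaw 18.22 tilt [-1.     0.001  0.   ] F [-0.01  0.13 -0.33] M [ 0.04  0.01 -0.  ] mm 55.28
top [342.3 206.4] crop 292 146
scene [200.7 195.7] crop 150 135
```

Call:
play_rows(
  deltas=[
    {"wx": 0, "wy": 0, "wz": 0, "x": 1.5, "y": 0.5, "z": 0.5, "fingers": -0.3},
    {"wx": 0, "wy": 0, "wz": 0, "x": 1.5, "y": 0.5, "z": 0.5, "fingers": -0.21},
    {"wx": 0, "wy": 0, "wz": 0, "x": 1.5, "y": 0.5, "z": 0.5, "fingers": -0.21},
    {"wx": 0, "wy": 0, "wz": 0, "x": 1.5, "y": 0.5, "z": 0.5, "fingers": -0.21},
  ],
)

```text
time: 10.62
tool_pos: [0.5553, -0.2219, 0.1362]
tcp_rot: [0.972, 1.343, -0.972]
wrist_force: [0.0, 0.3, 0.7]
width: 0.605
```

```bash
python3 snap.py h10
```

```text
t 10.625 pos [ 555.3 -221.9  136.2] yaw 18.23 tilt [-1.  0. -0.] F [0.01 0.35 0.69] M [-0.    0.02  0.03] mm 51.4
top [342.2 206. ] crop 292 145
scene [200.7 195.9] crop 150 135
```

No contact at 51.4 mm opening, so the tool is centred. Pressing down again.

Call:
play_rows(
  deltas=[
    {"wx": 0, "wy": 0, "wz": 0, "x": 0, "y": 0, "z": -1, "fingers": -0.21},
    {"wx": 0, "wy": 0, "wz": 0, "x": 0, "y": 0, "z": -2, "fingers": -0.21},
    {"wx": 0, "wy": 0, "wz": 0, "x": 0, "y": 0, "z": -2.5, "fingers": -0.21},
    {"wx": 0, "wy": 0, "wz": 0, "x": 0, "y": 0, "z": -2.5, "fingers": -0.21},
  ],
)

```text
time: 11.22
tool_pos: [0.5547, -0.2222, 0.1346]
tcp_rot: [0.971, 1.344, -0.973]
wrist_force: [-4.0, 0.2, 7.2]
width: 0.602
```

```bash
python3 snap.py h11
```

```text
t 11.225 pos [ 554.7 -222.2  134.6] yaw 18.24 tilt [-1.    -0.001  0.   ] F [-4.01  0.18  7.23] M [-0.07  0.94  0.03] mm 51.21
top [342.2 206.2] crop 292 146
scene [200.7 196.1] crop 150 136
```

Call:
play_rows(
  deltas=[
    {"wx": 0, "wy": 0, "wz": 0, "x": -1, "y": -0.3, "z": 0, "fingers": -0.21},
    {"wx": 0, "wy": 0, "wz": 0, "x": -1, "y": -0.3, "z": 0, "fingers": -0.21},
  ],
)

```text
time: 11.58
tool_pos: [0.5546, -0.2223, 0.1348]
tcp_rot: [0.972, 1.342, -0.972]
wrist_force: [-1.5, 0.5, 5.1]
width: 0.602
```

```bash
python3 snap.py h12
```

```text
t 11.575 pos [ 554.6 -222.3  134.8] yaw 18.22 tilt [-1.     0.001  0.   ] F [-1.52  0.48  5.07] M [ 0.07  0.53 -0.05] mm 51.2
top [342.3 206.3] crop 292 146
scene [200.7 196.1] crop 150 136
```

The behaviour fits the cassette being latched slightly tipped: the hook holds only the +x side, so the post rest meets the finger first and leans as it levels. I'll follow it sideways while pressing further.

Call:
play_rows(
  deltas=[
    {"wx": 0, "wy": 0, "wz": 0, "x": -0.2, "y": 0, "z": -0.6, "fingers": -0.21},
    {"wx": 0, "wy": 0, "wz": 0, "x": -0.4, "y": 0, "z": -1.2, "fingers": -0.21},
    {"wx": 0, "wy": 0, "wz": 0, "x": -0.4, "y": 0, "z": -1.2, "fingers": -0.21},
  ],
)

```text
time: 12.05
tool_pos: [0.5545, -0.2223, 0.1342]
tcp_rot: [0.972, 1.342, -0.971]
wrist_force: [-3.4, 1.3, 8.8]
width: 0.608
```

```bash
python3 snap.py h13
```

```text
t 12.05 pos [ 554.5 -222.3  134.2] yaw 18.22 tilt [-1.     0.001  0.001] F [-3.43  1.34  8.8 ] M [ 0.14  0.65 -0.03] mm 51.64
top [342.3 206.3] crop 292 146
scene [200.7 196.2] crop 150 136
```

Call:
play_rows(
  deltas=[
    {"wx": 0, "wy": 0, "wz": 0, "x": -1, "y": -0.1, "z": 0, "fingers": -0.21},
    {"wx": 0, "wy": 0, "wz": 0, "x": -1.5, "y": -0.2, "z": 0, "fingers": -0.21},
    {"wx": 0, "wy": 0, "wz": 0, "x": -1.5, "y": -0.2, "z": 0, "fingers": -0.21},
  ],
)

```text
time: 12.52
tool_pos: [0.5543, -0.2224, 0.1346]
tcp_rot: [0.973, 1.339, -0.97]
wrist_force: [0.7, 2.0, 6.8]
width: 0.605
```

```bash
python3 snap.py h14
```

```text
t 12.525 pos [ 554.3 -222.4  134.6] yaw 18.21 tilt [-1.     0.004  0.002] F [0.65 1.99 6.8 ] M [ 0.33  0.09 -0.05] mm 51.45
top [342.3 206.3] crop 292 146
scene [200.7 196.1] crop 150 136
```

Now the side force can be controlled. Pressing on with compensation.

Call:
play_rows(
  deltas=[
    {"wx": 0, "wy": 0, "wz": 0, "x": -0.2, "y": 0.5, "z": -0.6, "fingers": -0.21},
    {"wx": 0, "wy": 0, "wz": 0, "x": -0.4, "y": 1, "z": -1.2, "fingers": -0.21},
    {"wx": 0, "wy": 0, "wz": 0, "x": -0.6, "y": 1, "z": -1.6, "fingers": -0.21},
    {"wx": 0, "wy": 0, "wz": 0, "x": -0.6, "y": 1, "z": -1.6, "fingers": -0.21},
  ],
)

```text
time: 13.12
tool_pos: [0.5543, -0.2223, 0.1339]
tcp_rot: [0.972, 1.337, -0.97]
wrist_force: [0.0, -0.2, 10.1]
width: 0.602
```

```bash
python3 snap.py h15
```

```text
t 13.125 pos [ 554.3 -222.3  133.9] yaw 18.23 tilt [-1.     0.005  0.004] F [ 0.02 -0.18 10.08] M [0.02 0.14 0.02] mm 51.14
top [342.2 206.4] crop 292 146
scene [200.7 196.2] crop 150 136
```

Call:
play_rows(
  deltas=[
    {"wx": 0, "wy": 0, "wz": 0, "x": -0.3, "y": 0.1, "z": -1, "fingers": -0.21},
    {"wx": 0, "wy": 0, "wz": 0, "x": -0.7, "y": 0.3, "z": -2, "fingers": -0.21},
    {"wx": 0, "wy": 0, "wz": 0, "x": -0.7, "y": 0.3, "z": -2, "fingers": -0.21},
  ],
)

```text
time: 13.6
tool_pos: [0.5542, -0.2223, 0.1328]
tcp_rot: [0.972, 1.336, -0.969]
wrist_force: [-0.0, 0.7, 12.8]
width: 0.607
```

```bash
python3 snap.py h16
```

```text
t 13.6 pos [ 554.2 -222.3  132.8] yaw 18.23 tilt [-1.     0.006  0.005] F [-0.05  0.71 12.77] M [-0.02  0.29  0.01] mm 51.57
top [342.2 206.4] crop 292 146
scene [200.8 196.4] crop 150 136
```

Call:
play_rows(
  deltas=[
    {"wx": 0, "wy": 0, "wz": 0, "x": -0.3, "y": 0.2, "z": -1, "fingers": -0.21},
    {"wx": 0, "wy": 0, "wz": 0, "x": -0.7, "y": 0.4, "z": -2, "fingers": -0.21},
    {"wx": 0, "wy": 0, "wz": 0, "x": -0.7, "y": 0.4, "z": -2, "fingers": -0.21},
  ],
)

```text
time: 14.08
tool_pos: [0.5542, -0.2223, 0.132]
tcp_rot: [0.972, 1.334, -0.969]
wrist_force: [-1.7, 0.8, 17.1]
width: 0.605
```

```bash
python3 snap.py h17
```

```text
t 14.075 pos [ 554.2 -222.3  132. ] yaw 18.23 tilt [-1.     0.007  0.006] F [-1.67  0.78 17.11] M [-0.05  0.47 -0.05] mm 51.45
top [342.2 206.5] crop 292 146
scene [200.8 196.6] crop 150 136
```

17 N at about 2.5 mm down. A little more push, then close to first contact while watching the forces.

Call:
play_rows(
  deltas=[
    {"wx": 0, "wy": 0, "wz": 0, "x": -0.8, "y": 0.2, "z": -0.4, "fingers": -0.21},
    {"wx": 0, "wy": 0, "wz": 0, "x": -0.8, "y": 0.2, "z": -0.2, "fingers": -0.17},
    {"wx": 0, "wy": 0, "wz": 0, "x": -0.8, "y": 0.2, "z": 0, "fingers": -0.14},
    {"wx": 0, "wy": 0, "wz": 0, "x": -0.8, "y": 0.2, "z": 0, "fingers": -0.14},
  ],
)

```text
time: 14.68
tool_pos: [0.553, -0.2226, 0.1325]
tcp_rot: [0.971, 1.334, -0.969]
wrist_force: [-2.4, -1.2, 20.1]
width: 0.574
```

```bash
python3 snap.py h18
```

```text
t 14.675 pos [ 553.  -222.6  132.5] yaw 18.25 tilt [-1.     0.006  0.007] F [-2.41 -1.19 20.07] M [-0.32  0.94  0.  ] mm 48.78
top [342.3 206.8] crop 292 146
scene [200.8 196.2] crop 150 136
```

Call:
play_rows(
  deltas=[
    {"wx": 0, "wy": 0, "wz": 0, "x": -0.9, "y": -0.3, "z": 0.5, "fingers": -0.14},
    {"wx": 0, "wy": 0, "wz": 0, "x": -1.9, "y": -0.6, "z": 0.7, "fingers": -0.1},
    {"wx": 0, "wy": 0, "wz": 0, "x": -2.8, "y": -1, "z": 1, "fingers": -0.06},
    {"wx": 0, "wy": 0, "wz": 0, "x": -2.8, "y": -1, "z": 1, "fingers": -0.06},
  ],
)

```text
time: 15.28
tool_pos: [0.5513, -0.2232, 0.1332]
tcp_rot: [0.973, 1.332, -0.968]
wrist_force: [1.8, 0.6, 16.3]
width: 0.527
```

```bash
python3 snap.py h19
```

```text
t 15.275 pos [ 551.3 -223.2  133.2] yaw 18.22 tilt [-1.     0.009  0.007] F [ 1.81  0.58 16.27] M [0.02 0.   0.02] mm 44.81
top [342.5 207.2] crop 292 147
scene [200.8 195.7] crop 150 135
```

Call:
play_rows(
  deltas=[
    {"wx": 0, "wy": 0, "wz": 0, "x": 0, "y": 0, "z": -0.4, "fingers": -0.06},
    {"wx": 0, "wy": 0, "wz": 0, "x": -0.6, "y": -0.2, "z": -0.3, "fingers": -0.02},
    {"wx": 0, "wy": 0, "wz": 0, "x": -1.1, "y": -0.3, "z": -0.2, "fingers": 0.02},
    {"wx": 0, "wy": 0, "wz": 0, "x": -1.6, "y": -0.5, "z": -0.2, "fingers": 0.05},
    {"wx": 0, "wy": 0, "wz": 0, "x": -1.6, "y": -0.5, "z": -0.2, "fingers": 0.05},
  ],
)

```text
time: 16.0
tool_pos: [0.5497, -0.2237, 0.1338]
tcp_rot: [0.973, 1.332, -0.968]
wrist_force: [-1.0, 1.3, 20.3]
width: 0.478
```

```bash
python3 snap.py h20
```

```text
t 16.0 pos [ 549.7 -223.7  133.8] yaw 18.22 tilt [-1.     0.009  0.007] F [-0.95  1.31 20.28] M [ 0.2   0.26 -0.05] mm 40.61
top [342.7 207.6] crop 292 147
scene [200.8 195.2] crop 150 135
```

Call:
play_rows(
  deltas=[
    {"wx": 0, "wy": 0, "wz": 0, "x": -0.7, "y": 0, "z": 0.4, "fingers": 0.08},
    {"wx": 0, "wy": 0, "wz": 0, "x": -1.4, "y": -0.2, "z": 0.6, "fingers": 0.11},
    {"wx": 0, "wy": 0, "wz": 0, "x": -2.0, "y": -0.4, "z": 0.8, "fingers": 0.14},
    {"wx": 0, "wy": 0, "wz": 0, "x": -2.6, "y": -0.6, "z": 1, "fingers": 0.16},
    {"wx": 0, "wy": 0, "wz": 0, "x": -2.6, "y": -0.6, "z": 1, "fingers": 0.16},
  ],
)

```text
time: 16.73
tool_pos: [0.5474, -0.2244, 0.1344]
tcp_rot: [0.973, 1.331, -0.968]
wrist_force: [1.2, 0.1, 17.4]
width: 0.425
```

```bash
python3 snap.py h21
python3 - <<'E'
from h import *
c=load("scene_h21.npz")
x,y,w,h,f=175,155,50,50,12
im=c["frame"][y:y+h,x:x+w,::-1]
im=(np.clip(im/255.,0,1)**.5*255).astype(np.uint8)
im=cv2.resize(im,None,fx=f,fy=f,interpolation=cv2.INTER_CUBIC)
cv2.imwrite("pics/h21b.png",im[:600])
E
```

```text
t 16.725 pos [ 547.4 -224.4  134.4] yaw 18.22 tilt [-1.     0.009  0.008] F [ 1.18  0.09 17.39] M [ 0.03 -0.02 -0.  ] mm 36.14
top [343.  208.2] crop 292 148
scene [200.8 194.5] crop 150 134
```

View pics/h21b.png

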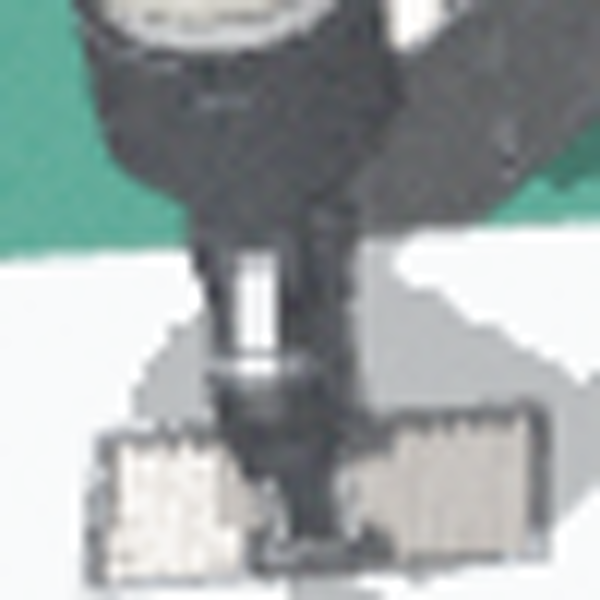

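Pinched to about 12.9 mm of press with 17 N down. Closing a touch more, then rising with the seat and undoing the side compensation in proportion.

Call:
play_rows(
  deltas=[
    {"wx": 0, "wy": 0, "wz": 0, "x": -0.1, "y": 0, "z": 0.2, "fingers": 0.175},
    {"wx": 0, "wy": 0, "wz": 0, "x": -0.1, "y": 0, "z": 0.2, "fingers": 0.175},
    {"wx": 0, "wy": 0, "wz": 0, "x": 0.4, "y": -0.2, "z": 1.2, "fingers": 0.175},
    {"wx": 0, "wy": 0, "wz": 0, "x": 1.1, "y": -0.4, "z": 2.5, "fingers": 0.175},
    {"wx": 0, "wy": 0, "wz": 0, "x": 1.1, "y": -0.4, "z": 2.5, "fingers": 0.175},
  ],
)

```text
time: 17.45
tool_pos: [0.5473, -0.2245, 0.1355]
tcp_rot: [0.972, 1.334, -0.969]
wrist_force: [0.0, -0.5, 13.2]
width: 0.417
```

```bash
python3 snap.py h22
```

```text
t 17.45 pos [ 547.3 -224.5  135.5] yaw 18.23 tilt [-1.     0.007  0.006] F [ 0.03 -0.52 13.22] M [-0.04 -0.07  0.05] mm 35.49
top [343.  208.2] crop 293 148
scene [200.8 194.2] crop 150 134
```

Call:
play_rows(
  deltas=[
    {"wx": 0, "wy": 0, "wz": 0, "x": 0.5, "y": -0.2, "z": 1.2, "fingers": 0.175},
    {"wx": 0, "wy": 0, "wz": 0, "x": 1.1, "y": -0.4, "z": 2.5, "fingers": 0.175},
    {"wx": 0, "wy": 0, "wz": 0, "x": 1.1, "y": -0.4, "z": 2.5, "fingers": 0.175},
  ],
)

```text
time: 17.92
tool_pos: [0.5474, -0.2245, 0.1366]
tcp_rot: [0.972, 1.336, -0.97]
wrist_force: [0.6, 0.7, 7.6]
width: 0.414
```

```bash
python3 snap.py h23
```

```text
t 17.925 pos [ 547.4 -224.5  136.6] yaw 18.22 tilt [-1.     0.005  0.004] F [0.59 0.66 7.63] M [-0.03 -0.12  0.05] mm 35.22
top [343.1 208.2] crop 293 148
scene [200.7 194. ] crop 150 133
```

Call:
play_rows(
  deltas=[
    {"wx": 0, "wy": 0, "wz": 0, "x": 0.4, "y": -0.2, "z": 1.2, "fingers": 0.175},
    {"wx": 0, "wy": 0, "wz": 0, "x": 0.9, "y": -0.4, "z": 2.5, "fingers": 0.175},
    {"wx": 0, "wy": 0, "wz": 0, "x": 0.9, "y": -0.4, "z": 2.5, "fingers": 0.175},
  ],
)

```text
time: 18.4
tool_pos: [0.5475, -0.2244, 0.1377]
tcp_rot: [0.972, 1.339, -0.97]
wrist_force: [1.5, -0.4, 5.0]
width: 0.414
```

```bash
python3 snap.py h24
```

```text
t 18.4 pos [ 547.5 -224.4  137.7] yaw 18.22 tilt [-1.     0.004  0.003] F [ 1.46 -0.4   4.96] M [-0.03 -0.61 -0.01] mm 35.21
top [343.1 208.1] crop 293 148
scene [200.7 193.8] crop 150 133
```

Call:
play_rows(
  deltas=[
    {"wx": 0, "wy": 0, "wz": 0, "x": 0.7, "y": -0.1, "z": 1.2, "fingers": 0.175},
    {"wx": 0, "wy": 0, "wz": 0, "x": 1.4, "y": -0.3, "z": 2.5, "fingers": 0.175},
    {"wx": 0, "wy": 0, "wz": 0, "x": 1.4, "y": -0.3, "z": 2.5, "fingers": 0.175},
  ],
)

```text
time: 18.88
tool_pos: [0.5473, -0.2242, 0.1385]
tcp_rot: [0.972, 1.343, -0.972]
wrist_force: [1.8, -1.5, 2.5]
width: 0.414
```

```bash
python3 snap.py h25
```

```text
t 18.875 pos [ 547.3 -224.2  138.5] yaw 18.22 tilt [-1.  0.  0.] F [ 1.82 -1.47  2.46] M [-0.17 -0.61 -0.03] mm 35.2
top [343.1 208.1] crop 293 148
scene [200.8 193.6] crop 150 133
```

Call:
play_rows(
  deltas=[
    {"wx": 0, "wy": 0, "wz": 0, "x": 0.4, "y": -0.2, "z": 1, "fingers": 0.175},
    {"wx": 0, "wy": 0, "wz": 0, "x": 0.6, "y": -0.4, "z": 2, "fingers": 0.175},
    {"wx": 0, "wy": 0, "wz": 0, "x": 0.6, "y": -0.4, "z": 2, "fingers": 0.175},
  ],
)

```text
time: 19.35
tool_pos: [0.5468, -0.224, 0.1397]
tcp_rot: [0.972, 1.346, -0.972]
wrist_force: [0.9, -0.5, -0.1]
width: 0.418
```

```bash
python3 snap.py h26
```

```text
t 19.35 pos [ 546.8 -224.   139.7] yaw 18.23 tilt [-1.    -0.002 -0.002] F [ 0.88 -0.48 -0.12] M [ 0.01 -0.22 -0.02] mm 35.56
top [343.1 208.2] crop 293 148
scene [200.8 193.2] crop 150 133
```

Call:
play_rows(
  deltas=[
    {"wx": 0, "wy": 0, "wz": 0, "x": 0, "y": 0, "z": 1.5, "fingers": 0.175},
    {"wx": 0, "wy": 0, "wz": 0, "x": 0, "y": 0, "z": 3, "fingers": 0.175},
    {"wx": 0, "wy": 0, "wz": 0, "x": 0, "y": 0, "z": 3, "fingers": 0.175},
  ],
)

```text
time: 19.82
tool_pos: [0.5472, -0.2244, 0.1434]
tcp_rot: [0.971, 1.344, -0.972]
wrist_force: [0.4, 0.5, -2.6]
width: 0.419
```

```bash
python3 snap.py h27
```

```text
t 19.825 pos [ 547.2 -224.4  143.4] yaw 18.24 tilt [-1.    -0.001 -0.001] F [ 0.37  0.51 -2.56] M [ 0.02  0.07 -0.03] mm 35.63
top [343.4 207.9] crop 293 147
scene [200.5 192.4] crop 150 132
```

View pics/h27.png

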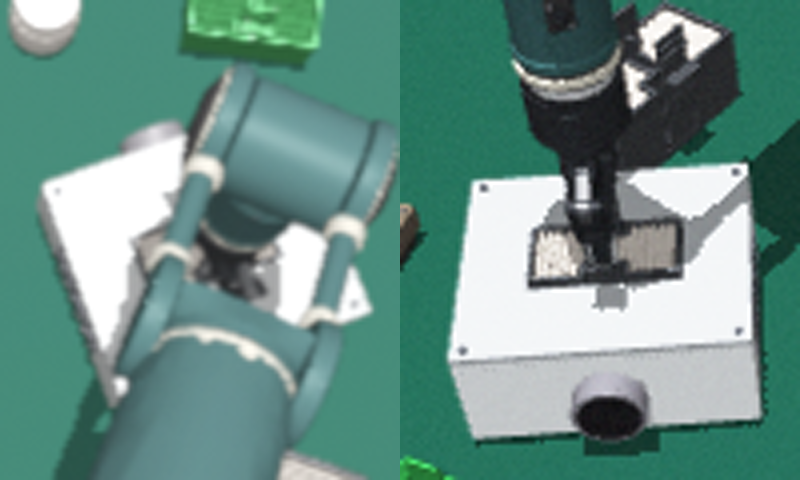

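The cassette is free: the arm now carries its 2.6 N weight with no side load. Drawing it straight up.

Call:
play_rows(
  deltas=[
    {"wx": 0, "wy": 0, "wz": 0, "x": 0, "y": 0, "z": 3, "fingers": 0.175},
    {"wx": 0, "wy": 0, "wz": 0, "x": 0, "y": 0, "z": 7, "fingers": 0.175},
    {"wx": 0, "wy": 0, "wz": 0, "x": 0, "y": 0, "z": 11, "fingers": 0.175},
    {"wx": 0, "wy": 0, "wz": 0, "x": 0, "y": 0, "z": 15, "fingers": 0.175},
    {"wx": 0, "wy": 0, "wz": 0, "x": 0, "y": 0, "z": 15, "fingers": 0.175},
  ],
)

```text
time: 20.55
tool_pos: [0.5481, -0.2247, 0.1593]
tcp_rot: [0.972, 1.342, -0.971]
wrist_force: [0.3, 0.1, -3.3]
width: 0.415
```

```bash
python3 snap.py h28
```

```text
t 20.55 pos [ 548.1 -224.7  159.3] yaw 18.23 tilt [-1.     0.001  0.001] F [ 0.28  0.07 -3.26] M [ 0.01 -0.05  0.04] mm 35.23
top [344.2 206.9] crop 294 146
scene [199.6 189. ] crop 149 129
```

Call:
play_rows(
  deltas=[
    {"wx": 0, "wy": 0, "wz": 0, "x": 0, "y": 0, "z": 5, "fingers": 0.175},
    {"wx": 0, "wy": 0, "wz": 0, "x": 0, "y": 0, "z": 11, "fingers": 0.175},
    {"wx": 0, "wy": 0, "wz": 0, "x": 0, "y": 0, "z": 17, "fingers": 0.175},
    {"wx": 0, "wy": 0, "wz": 0, "x": 0, "y": 0, "z": 23, "fingers": 0.175},
    {"wx": 0, "wy": 0, "wz": 0, "x": 0, "y": 0, "z": 29, "fingers": 0.175},
    {"wx": 0, "wy": 0, "wz": 0, "x": 0, "y": 0, "z": 35, "fingers": 0.175},
    {"wx": 0, "wy": 0, "wz": 0, "x": 0, "y": 0, "z": 42, "fingers": 0.175},
    {"wx": 0, "wy": 0, "wz": 0, "x": 0, "y": 0, "z": 50, "fingers": 0.175},
    {"wx": 0, "wy": 0, "wz": 0, "x": 0, "y": 0, "z": 60, "fingers": 0.175},
    {"wx": 0, "wy": 0, "wz": 0, "x": 0, "y": 0, "z": 70, "fingers": 0.175},
    {"wx": 0, "wy": 0, "wz": 0, "x": 0, "y": 0, "z": 78, "fingers": 0.175},
    {"wx": 0, "wy": 0, "wz": 0, "x": 0, "y": 0, "z": 80, "fingers": 0.175},
    {"wx": 0, "wy": 0, "wz": 0, "x": 0, "y": 0, "z": 80, "fingers": 0.175},
  ],
)

```text
time: 22.28
tool_pos: [0.5477, -0.2245, 0.2388]
tcp_rot: [0.972, 1.343, -0.972]
wrist_force: [0.0, 0.7, -3.5]
width: 0.416
```

```bash
python3 snap.py h29
python3 - <<'E'
from h import *
c=load("scene_h29.npz")
cv2.imwrite("pics/h29b.png",cv2.resize(c["frame"][80:260,110:300,::-1],None,fx=3.3,fy=3.3,interpolation=cv2.INTER_CUBIC))
E
```

```text
t 22.275 pos [ 547.7 -224.5  238.8] yaw 18.23 tilt [-1.  0.  0.] F [ 0.04  0.67 -3.48] M [ 0.03 -0.01  0.01] mm 35.37
top [348.1 202.9] crop 298 142
scene [195.9 170.1] crop 145 110
```

View pics/h29b.png

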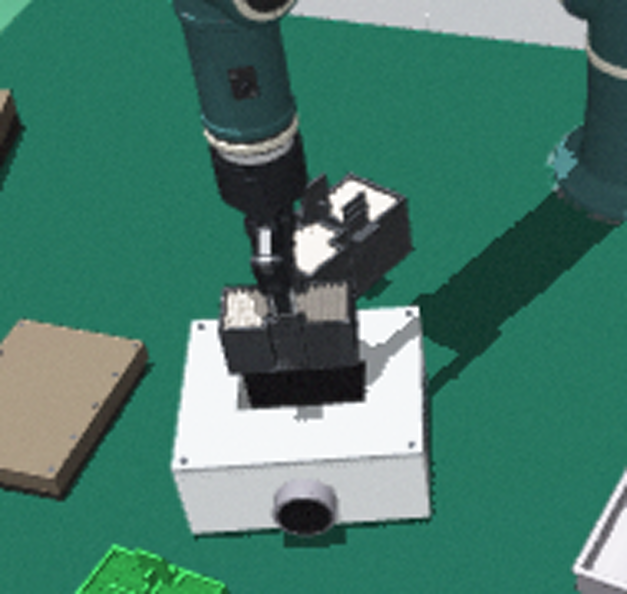

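Out of the well and upright. Carrying it over to the tray.

Call:
play_rows(
  deltas=[
    {"wx": 0, "wy": 0, "wz": 0, "x": 0, "y": 5, "z": 0, "fingers": 0.175},
    {"wx": 0, "wy": 0, "wz": 0, "x": -1, "y": 18, "z": 0, "fingers": 0.175},
    {"wx": 0, "wy": 0, "wz": 0, "x": -2, "y": 38, "z": 0, "fingers": 0.175},
    {"wx": 0, "wy": 0, "wz": 0, "x": -3, "y": 63, "z": 0, "fingers": 0.175},
    {"wx": 0, "wy": 0, "wz": 0, "x": -4, "y": 91, "z": 0, "fingers": 0.175},
    {"wx": 0, "wy": 0, "wz": 0, "x": -5, "y": 121, "z": 0, "fingers": 0.175},
    {"wx": 0, "wy": 0, "wz": 0, "x": -6, "y": 152, "z": 0, "fingers": 0.175},
    {"wx": 0, "wy": 0, "wz": 0, "x": -7, "y": 184, "z": 0, "fingers": 0.175},
    {"wx": 0, "wy": 0, "wz": 0, "x": -8, "y": 216, "z": 0, "fingers": 0.175},
    {"wx": 0, "wy": 0, "wz": 0, "x": -9, "y": 248, "z": 0, "fingers": 0.175},
    {"wx": 0, "wy": 0, "wz": 0, "x": -10, "y": 279, "z": 0, "fingers": 0.175},
    {"wx": 0, "wy": 0, "wz": 0, "x": -11, "y": 309, "z": 0, "fingers": 0.175},
    {"wx": 0, "wy": 0, "wz": 0, "x": -12, "y": 338, "z": 0, "fingers": 0.175},
    {"wx": 0, "wy": 0, "wz": 0, "x": -13, "y": 365, "z": 0, "fingers": 0.175},
    {"wx": 0, "wy": 0, "wz": 0, "x": -14, "y": 389, "z": 0, "fingers": 0.175},
    {"wx": 0, "wy": 0, "wz": 0, "x": -15, "y": 409, "z": 0, "fingers": 0.175},
    {"wx": 0, "wy": 0, "wz": 0, "x": -16, "y": 422, "z": 0, "fingers": 0.175},
    {"wx": 0, "wy": 0, "wz": 0, "x": -17, "y": 429, "z": 0, "fingers": 0.175},
    {"wx": 0, "wy": 0, "wz": 0, "x": -17, "y": 429, "z": 0, "fingers": 0.175},
    {"wx": 0, "wy": 0, "wz": 0, "x": -17, "y": 429, "z": 0, "fingers": 0.175},
  ],
)

```text
time: 24.88
tool_pos: [0.5308, 0.2039, 0.2386]
tcp_rot: [0.972, 1.343, -0.972]
wrist_force: [0.2, 0.1, -2.6]
width: 0.414
```

```bash
python3 snap.py h30
python3 - <<'E'
from h import *
c=load("scene_h30.npz")
cv2.imwrite("pics/h30b.png",cv2.resize(c["frame"][80:300,230:430,::-1],None,fx=2.7,fy=2.7,interpolation=cv2.INTER_CUBIC))
E
```

```text
t 24.875 pos [530.8 203.9 238.6] yaw 18.2 tilt [-1. -0.  0.] F [ 0.18  0.07 -2.59] M [ 0.03  0.04 -0.  ] mm 35.22
top [215.1 210.9] crop 165 150
scene [338.8 188.7] crop 288 128
```

View pics/h30b.png

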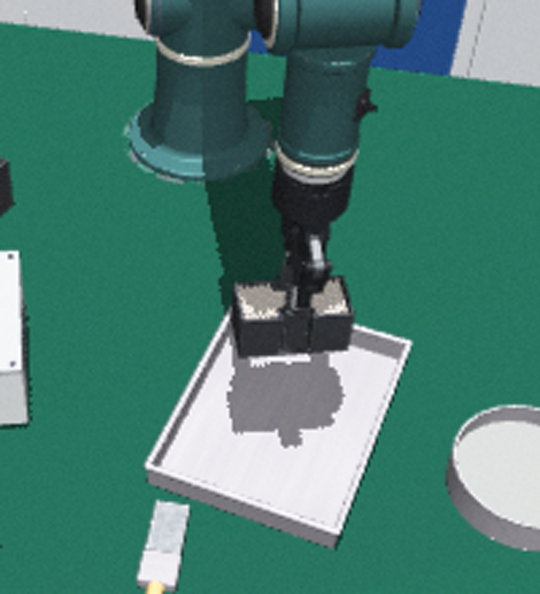

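The cassette hangs level over the tray. Lowering.

Call:
play_rows(
  deltas=[
    {"wx": 0, "wy": 0, "wz": 0, "x": 0, "y": 0, "z": -5, "fingers": 0.175},
    {"wx": 0, "wy": 0, "wz": 0, "x": 0, "y": 0, "z": -16, "fingers": 0.175},
    {"wx": 0, "wy": 0, "wz": 0, "x": 0, "y": 0, "z": -32, "fingers": 0.175},
    {"wx": 0, "wy": 0, "wz": 0, "x": 0, "y": 0, "z": -50, "fingers": 0.175},
    {"wx": 0, "wy": 0, "wz": 0, "x": 0, "y": 0, "z": -68, "fingers": 0.175},
    {"wx": 0, "wy": 0, "wz": 0, "x": 0, "y": 0, "z": -86, "fingers": 0.175},
    {"wx": 0, "wy": 0, "wz": 0, "x": 0, "y": 0, "z": -104, "fingers": 0.175},
    {"wx": 0, "wy": 0, "wz": 0, "x": 0, "y": 0, "z": -118, "fingers": 0.175},
    {"wx": 0, "wy": 0, "wz": 0, "x": 0, "y": 0, "z": -128, "fingers": 0.175},
    {"wx": 0, "wy": 0, "wz": 0, "x": 0, "y": 0, "z": -134, "fingers": 0.175},
    {"wx": 0, "wy": 0, "wz": 0, "x": 0, "y": 0, "z": -138, "fingers": 0.175},
    {"wx": 0, "wy": 0, "wz": 0, "x": 0, "y": 0, "z": -140, "fingers": 0.175},
    {"wx": 0, "wy": 0, "wz": 0, "x": 0, "y": 0, "z": -140, "fingers": 0.175},
  ],
)

```text
time: 26.6
tool_pos: [0.5309, 0.2046, 0.099]
tcp_rot: [0.972, 1.343, -0.971]
wrist_force: [-0.0, -0.9, -3.3]
width: 0.41
```

```bash
python3 snap.py h31
python3 - <<'E'
from h import *
c=load("scene_h31.npz")
cv2.imwrite("pics/h31b.png",cv2.resize(c["frame"][150:290,270:400,::-1],None,fx=4.2,fy=4.2,interpolation=cv2.INTER_CUBIC))
E
```

```text
t 26.6 pos [530.9 204.6  99. ] yaw 18.22 tilt [-1.  0. -0.] F [-0.04 -0.93 -3.33] M [ 0.04 -0.03  0.02] mm 34.82
top [220.7 217.1] crop 170 157
scene [334.8 220.9] crop 284 160
```

View pics/h31b.png

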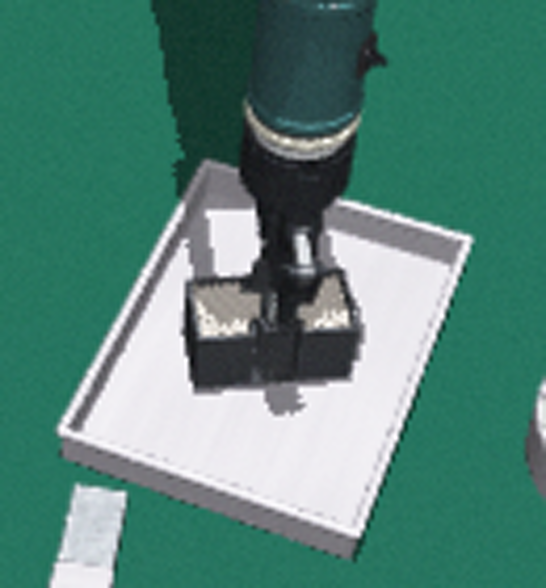

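Still hanging and well inside the tray walls. Lowering in fine steps.

Call:
play_rows(
  deltas=[
    {"wx": 0, "wy": 0, "wz": 0, "x": 0, "y": 0, "z": -1.5, "fingers": 0.175},
    {"wx": 0, "wy": 0, "wz": 0, "x": 0, "y": 0, "z": -3, "fingers": 0.175},
    {"wx": 0, "wy": 0, "wz": 0, "x": 0, "y": 0, "z": -4.5, "fingers": 0.175},
    {"wx": 0, "wy": 0, "wz": 0, "x": 0, "y": 0, "z": -5.5, "fingers": 0.175},
    {"wx": 0, "wy": 0, "wz": 0, "x": 0, "y": 0, "z": -5.5, "fingers": 0.175},
  ],
)

```text
time: 27.32
tool_pos: [0.5306, 0.2045, 0.093]
tcp_rot: [0.972, 1.343, -0.972]
wrist_force: [0.6, -0.7, -3.1]
width: 0.417
```

Call:
play_rows(
  deltas=[
    {"wx": 0, "wy": 0, "wz": 0, "x": 0, "y": 0, "z": -0.7, "fingers": 0.175},
    {"wx": 0, "wy": 0, "wz": 0, "x": 0, "y": 0, "z": -1.2, "fingers": 0.175},
    {"wx": 0, "wy": 0, "wz": 0, "x": 0, "y": 0, "z": -1.2, "fingers": 0.175},
  ],
)

```text
time: 27.7
tool_pos: [0.5307, 0.2045, 0.0919]
tcp_rot: [0.972, 1.343, -0.972]
wrist_force: [0.2, -0.3, -3.0]
width: 0.414
```

Call:
play_rows(
  deltas=[
    {"wx": 0, "wy": 0, "wz": 0, "x": 0, "y": 0, "z": -0.5, "fingers": 0.175},
    {"wx": 0, "wy": 0, "wz": 0, "x": 0, "y": 0, "z": -1, "fingers": 0.175},
    {"wx": 0, "wy": 0, "wz": 0, "x": 0, "y": 0, "z": -1, "fingers": 0.175},
  ],
)

```text
time: 28.08
tool_pos: [0.5308, 0.2047, 0.0914]
tcp_rot: [0.972, 1.343, -0.972]
wrist_force: [-1.9, -0.4, 0.9]
width: 0.415
```

The foot is on the tray floor and the weight has come off. Opening gradually, with the post finger kept in place as the tab relaxes.

Call:
play_rows(
  deltas=[
    {"wx": 0, "wy": 0, "wz": 0, "x": -0.4, "y": 0, "z": 0, "fingers": 0.175},
    {"wx": 0, "wy": 0, "wz": 0, "x": 0.5, "y": 0.3, "z": 0, "fingers": 0.13},
    {"wx": 0, "wy": 0, "wz": 0, "x": 1.4, "y": 0.6, "z": 0, "fingers": 0.09},
    {"wx": 0, "wy": 0, "wz": 0, "x": 2.2, "y": 0.8, "z": 0, "fingers": 0.05},
    {"wx": 0, "wy": 0, "wz": 0, "x": 3.0, "y": 1.1, "z": 0, "fingers": 0.01},
    {"wx": 0, "wy": 0, "wz": 0, "x": 3.8, "y": 1.4, "z": 0, "fingers": -0.03},
    {"wx": 0, "wy": 0, "wz": 0, "x": 4.6, "y": 1.7, "z": 0, "fingers": -0.07},
    {"wx": 0, "wy": 0, "wz": 0, "x": 5.4, "y": 1.9, "z": 0, "fingers": -0.11},
    {"wx": 0, "wy": 0, "wz": 0, "x": 6.2, "y": 2.1, "z": 0, "fingers": -0.15},
    {"wx": 0, "wy": 0, "wz": 0, "x": 6.4, "y": 2.2, "z": 0, "fingers": -0.2},
    {"wx": 0, "wy": 0, "wz": 0, "x": 6.4, "y": 2.2, "z": 0, "fingers": -0.3},
    {"wx": 0, "wy": 0, "wz": 0, "x": 6.4, "y": 2.2, "z": 0, "fingers": -0.36},
    {"wx": 0, "wy": 0, "wz": 0, "x": 6.4, "y": 2.2, "z": 0, "fingers": -0.36},
  ],
)

```text
time: 29.7
tool_pos: [0.5372, 0.2067, 0.0911]
tcp_rot: [0.972, 1.343, -0.972]
wrist_force: [0.2, -0.8, 0.2]
width: 0.678
```

```bash
python3 snap.py h32
python3 - <<'E'
from h import *
c=load("scene_h32.npz")
cv2.imwrite("pics/h32b.png",cv2.resize(c["frame"][150:290,270:400,::-1],None,fx=4.2,fy=4.2,interpolation=cv2.INTER_CUBIC))
E
```

```text
t 29.7 pos [537.2 206.7  91.1] yaw 18.23 tilt [-1.  0.  0.] F [ 0.18 -0.83  0.15] M [ 0.04  0.   -0.03] mm 57.59
top [220.4 215.7] crop 170 155
scene [334.9 224.2] crop 284 164
```

View pics/h32b.png

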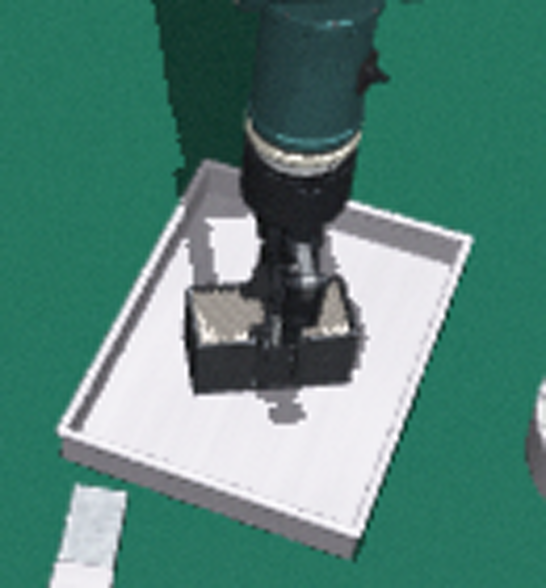

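Released with no residual force and the cassette still upright. Withdrawing straight up.

Call:
play_rows(
  deltas=[
    {"wx": 0, "wy": 0, "wz": 0, "x": 0, "y": 0, "z": 3, "fingers": -0.36},
    {"wx": 0, "wy": 0, "wz": 0, "x": 0, "y": 0, "z": 8, "fingers": -0.4},
    {"wx": 0, "wy": 0, "wz": 0, "x": 0, "y": 0, "z": 16, "fingers": -0.4},
    {"wx": 0, "wy": 0, "wz": 0, "x": 0, "y": 0, "z": 28, "fingers": -0.4},
    {"wx": 0, "wy": 0, "wz": 0, "x": 0, "y": 0, "z": 45, "fingers": -0.4},
    {"wx": 0, "wy": 0, "wz": 0, "x": 0, "y": 0, "z": 70, "fingers": -0.4},
    {"wx": 0, "wy": 0, "wz": 0, "x": 0, "y": 0, "z": 100, "fingers": -0.4},
    {"wx": 0, "wy": 0, "wz": 0, "x": 0, "y": 0, "z": 130, "fingers": -0.4},
    {"wx": 0, "wy": 0, "wz": 0, "x": -30, "y": -40, "z": 150, "fingers": -0.4},
    {"wx": 0, "wy": 0, "wz": 0, "x": -60, "y": -90, "z": 160, "fingers": -0.4},
    {"wx": 0, "wy": 0, "wz": 0, "x": -80, "y": -140, "z": 160, "fingers": -0.4},
    {"wx": 0, "wy": 0, "wz": 0, "x": -90, "y": -180, "z": 160, "fingers": -0.4},
    {"wx": 0, "wy": 0, "wz": 0, "x": -90, "y": -190, "z": 160, "fingers": -0.4},
    {"wx": 0, "wy": 0, "wz": 0, "x": -90, "y": -190, "z": 160, "fingers": -0.4},
  ],
)

```text
time: 31.55
tool_pos: [0.4476, 0.0165, 0.2519]
tcp_rot: [0.974, 1.341, -0.972]
wrist_force: [-0.1, 0.5, -0.2]
width: 0.698
```

Run:
```python
from workcell import monitor,eyes
from h import *
s=monitor.read_state(); print(s["time"],s["tool_pos"],s["wrist_force"].round(1))
for n in("scene","top"):
    c=eyes.read_camera(n); np.savez(n+"_end.npz",**c); cv2.imwrite(f"pics/{n}_end.png",cv2.resize(c["frame"][:,:,::-1],(800,600),interpolation=cv2.INTER_CUBIC))
    if n=="scene":
        cv2.imwrite("pics/end_crop.png",cv2.resize(c["frame"][170:290,270:400,::-1],None,fx=4.5,fy=4.5,interpolation=cv2.INTER_CUBIC))
        P=cloud(c); v,u=np.mgrid[:420,:560]
        m=(c["frame"].max(2)>120)&(np.linalg.norm(P[...,:2]-[.53,.204],axis=2)<.08)&(P[...,2]>.045)&(P[...,2]<.08)
        A=np.c_[P[m][:,:2]-P[m][:,:2].mean(0),np.ones(m.sum())]; print("deck plane",np.linalg.lstsq(A,P[m][:,2],rcond=None)[0].round(4),m.sum())
```

```text
31.55 [0.44760081 0.01648946 0.25194469] [-0.1  0.5 -0.2]
deck plane [0.0245 0.0043 0.0591] 369
```

View pics/end_crop.png

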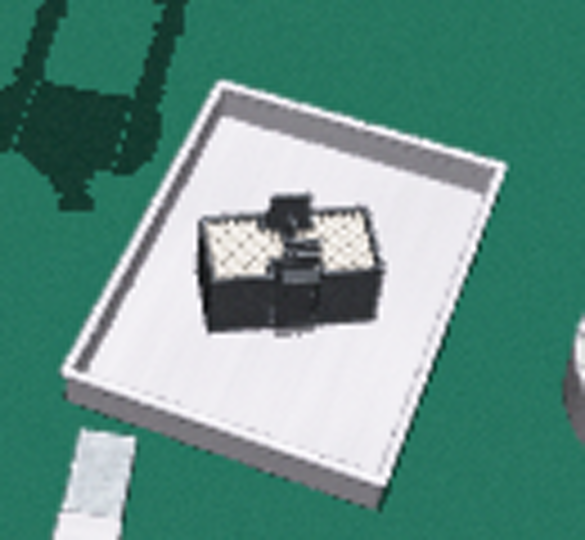

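View pics/top_end.png

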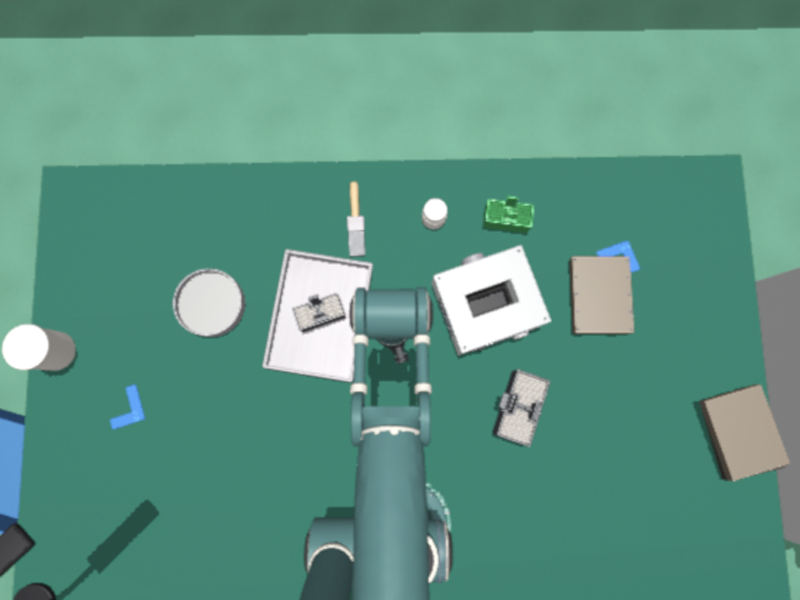

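The cassette stands upright on the tray floor at top (318,312), with its tab sprung back. The well at (492,298) is empty and nothing else has moved. Handing in.

```bash
python3 -c "
from workcell import finish_job
print(finish_job())"
```

```text
the job is handed in; nothing more can be done
None
```

The cassette is out of the extractor and standing upright in the steel tray, released with the arm clear. I handed the job in at about 31.6 s of the 67 s allowed; no verdict is reported.

**What I did:** I pressed the cassette down about 2.5 mm until it met its seat stop. I then pinched the tab about 13.5 mm (opening 35.2–35.6 mm) and held it there while it rose and was drawn straight up. I lowered it onto the tray floor, opened slowly as the tab relaxed, and withdrew straight up.

**Forces:** The highest press reading was 20.3 N (limit 24 N). I only had readings between short moves, so a brief higher peak would not show. Once free, the arm carried only the cassette's weight (about 3 N), and the foot touched the tray with about 1 N.

**Last checks:**
- **Placement:** the cassette stands upright, well inside the tray walls.
- **Scene:** the well is empty, and by eye the other things look unmoved between the first and last top pictures.
- **Arm:** the wrist force is near zero.

**What disagreed or went wrong:**
- **Camera mismatch:** the two cameras differed by about 3 mm on the extractor's position. I used the scene view, which matched the robot's own fingertip.
- **First press:** it built up 4 N of sideways force, so I backed off. I found the post by touch, pushing the cassette about 1 mm across its play with up to 6 N sideways. I then pressed again with side compensation.
- **Deck tilt:** a rough plane fit from depth gave the deck at 59 mm (62 mm expected) with 1.4° of tilt. I took this as depth noise, since the picture shows the cassette level.

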